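# Drive out the old bearing pins and snap in new caps

## Robot

A 6-joint arm with a two-finger parallel gripper is mounted at the origin on the work surface. World frame = base frame: x ahead of the robot, y to its left, z up, the work surface at z = 0. Lengths are in m, angles in rad, forces in N, time in s.
With the tool pointing down it reaches from about 0.3 to 0.775 m from the base axis. Payload 14.6 kg.
Tool frame: the origin (TCP) lies midway between the tips of the shut fingers; the grasp point (between the pads) lies 19 mm behind it; x points along the fingers, y is the direction in which the jaws open and shut, and the axes are right-handed (so a half turn about x gives the same grasp; the last joint's range is limited). The gripper opens to 85 mm and grips with 20 to 120 N. Pads are 22 mm wide; open, the fingers measure 114 mm over their backs; the gripper's body (76 mm by 85 mm) begins 54 mm behind the grasp point. The pads swing forward as they close: fully open they stand 13 mm farther back than shut.
Start: joints at [1.184, 0.3, 1.521, -0, 1.321, -0.067], TCP at [0.173, 0.522, 0.231] pointing down, gripper open.
Joint ranges: [-3.03, 3.03], [-0.79, 2.21], [0.23, 2.52], [-1.04, 4.18], [0, 3.07], [-2.55, 2.55]. Speed limits (rad/s): [2.22, 2.22, 2.57, 3.14, 3.14, 3.14].

## Interface

Orientations are given as a rotation vector (axis times angle).
In Python, from rig import status, read_camera, camera_params, arm, look_for, cut_out, landmark_of gives the robot as it stands.
- The arm moves only by the tool jog_arm, never from a script. Its argument "rows" is a list of rows, each a list of 6 numbers: the shift along the tool's x, y, z as a fraction of full scale, then the turn, a rotation vector about the tool's x, y, z as a fraction of full scale. A call has exactly 5 rows; each row shifts and turns the commanded pose from where the row before left it, along the tool's axes as they then stand; what a row does not reach is not made up. Full scale, the value 1, is 0.04 m for a shift and 0.1 rad for a turn. A row lasts 1/12 s, in which the tool goes at most 41.7 mm and 7.16 degrees, less where a joint would pass 70% of its speed; a pose out of reach is approached as far as the arm can. A call with a number of a shift or a turn outside -1 to 1 is refused whole. A call with a gripper value outside its range is refused whole. "claw" is the closure, from -1 (fully open) to 1 (shut), set as the call begins (left out, the last holds). The fingers move at their own pace and stop on an object; "squeeze" is the grip in N (left out, the last holds). Time passes only in rows, so rows that do not move let the fingers close, or fill a call up. It gives the time, the measured TCP pose, the force and the opening at its end, in the units of the state.
- status.sense(): the state, without advancing time (a new reading comes with each control period).
- read_camera(name): name is "scene" or "top" or "wrist"; returns (picture, depth): 384x512x3 uint8, red, green, blue; 384x512 float32, m along the optical axis (not along the pixel's ray), 0 where there is no reading.
- camera_params(name): a dict with "fx", "fy", "cx", "cy" (pixels), "origin" and "attitude" of the camera in the world. Camera axes: x right, y up, looking along -z (the intrinsics and any distortion apply to the point x, -y, -z); pixel columns grow to the right and rows downward; lengths in m; the calibration is good to about 2 mm. A picture is of the moment at which its call begins: read the wrist's pose just before it. camera_params takes no time and is no camera call; for the wrist camera it gives the pose at the moment of the call.
- arm.close_job(): hands the job in, once; it reports no verdict.
Trained networks look in the newest picture that a camera, given by its name, has taken for a name from the list of things; names that differ only in an ending like _2 or _b are one class to them, and where a whole thing is asked for, a point or a joint stands for the part that bears it (a point fixed in the world has none). Each returns a list of dicts, best first, with "confidence" (0 to 1); they miss things now and then, are a little off and sometimes report something else, mostly with a low value. They report only what shows in the picture. A call takes as long as a camera call. They do not tell look-alikes from the thing itself.
- look_for(target, camera): "xy" ([column, row] in pixels, amid what is visible of it).
- cut_out(target, camera): "pixels" (384x512 bool, what is visible of it) and "xy" ([column, row] in pixels, amid what is visible of it).
- landmark_of(target, camera): "xy" ([column, row] in pixels: a listed point, or the origin of a listed thing).
The state is a dict: "time": time; "q": joint angles; "dq": joint speeds; "joint_efforts": joint torques, N m; "ee_pos": TCP position; "orientation": TCP orientation; "ft_force": force on the tool from outside, world axes, zero at the start; "ft_torque": the same for the moment, N m; "grip_width": finger opening in m.
Only numpy, scipy, OpenCV 4.12 (cv2) and the standard library are available. Lean on these libraries where they do the work, as an engineer would, in place of code of your own. Each camera call takes 0.05 s, during which the arm holds its last target.

## Task

Drive every old pin still stuck in the wooden beam down and out with the drift punch so that it drops into the catch tray. When all the bores are clear, set a new cap in each of the three seats and press it straight down with the wooden pusher (not with the gripper or the punch) until it snaps fully home. Finish with the punch standing in its rack again, the pusher upright on the cork mat, the pins left in the tray, and the glue bottle, cup and cardboard ring where they were.

Things in the scene. Friction and masses are not known exactly. Their poses are not given: they have to be found in the camera images.
- jig: Fixed jig. A pale wooden beam (85 mm in x, 260 mm along y, underside 80 mm and top face 140 mm above the bench) stands on two grey end uprights over an open steel catch tray (180 x 270 mm, floor 6 mm, walls up to 30 mm above the bench). Origin: bench level under the beam's middle; y along the beam, x across it, z up. Position and yaw vary.
- seat1 (a point): Bearing seat 1 (-80 mm along the beam's y): centre of the floor of a round recess 55 mm wide, 24 mm deep (floor 116 mm above the bench). From it a 22 mm bore runs down through the underside; a spring clip 26 mm below this floor holds an old pin. Three spring clips round the recess, 16 mm above the floor, leave a 44 mm opening and snap over a cap's flange. Axes as the jig's.
- seat2 (a point): Bearing seat 2 (0 mm along the beam's y): centre of the floor of a round recess 55 mm wide, 24 mm deep (floor 116 mm above the bench). From it a 22 mm bore runs down through the underside; a spring clip 26 mm below this floor holds an old pin. Three spring clips round the recess, 16 mm above the floor, leave a 44 mm opening and snap over a cap's flange. Axes as the jig's.
- seat3 (a point): Bearing seat 3 (+80 mm along the beam's y): centre of the floor of a round recess 55 mm wide, 24 mm deep (floor 116 mm above the bench). From it a 22 mm bore runs down through the underside; a spring clip 26 mm below this floor holds an old pin. Three spring clips round the recess, 16 mm above the floor, leave a 44 mm opening and snap over a cap's flange. Axes as the jig's.
- pin1_mid (a point): Old dark steel pin stuck upright in the bore of seat 1, or absent (None: bore clear). Point: its middle. 64 mm long; shaft 11 mm thick, a 17 mm bulge 20 mm below its top end; a 26 mm head at its lower end hangs below the beam. Its top end is level with the recess floor. Pushed down about 7 mm with 8 to 15 N it breaks loose and drops into the tray.
- pin2_mid (a point): Old dark steel pin stuck upright in the bore of seat 2, or absent (None: bore clear). Point: its middle. 64 mm long; shaft 11 mm thick, a 17 mm bulge 20 mm below its top end; a 26 mm head at its lower end hangs below the beam. Its top end is level with the recess floor. Pushed down about 7 mm with 8 to 15 N it breaks loose and drops into the tray.
- pin3_mid (a point): Old dark steel pin stuck upright in the bore of seat 3, or absent (None: bore clear). Point: its middle. 64 mm long; shaft 11 mm thick, a 17 mm bulge 20 mm below its top end; a 26 mm head at its lower end hangs below the beam. Its top end is level with the recess floor. Pushed down about 7 mm with 8 to 15 N it breaks loose and drops into the tray.
- cap1_mid (a point): New aluminium cap on the bench. Point: its centre. 40 mm tall: flange 50 mm wide, 12 mm high, bevelled below (40 mm wide at the bottom), then a boss 34 mm wide, 28 mm high to grip and press on. Fits any seat. Laid in a seat it rests on the clips, underside 16 mm above the recess floor; pressed straight down with 10 to 17 N it snaps onto the floor, its top then 16 mm above the beam.
- cap2_mid (a point): New aluminium cap on the bench. Point: its centre. 40 mm tall: flange 50 mm wide, 12 mm high, bevelled below (40 mm wide at the bottom), then a boss 34 mm wide, 28 mm high to grip and press on. Fits any seat. Laid in a seat it rests on the clips, underside 16 mm above the recess floor; pressed straight down with 10 to 17 N it snaps onto the floor, its top then 16 mm above the beam.
- cap3_mid (a point): New aluminium cap on the bench. Point: its centre. 40 mm tall: flange 50 mm wide, 12 mm high, bevelled below (40 mm wide at the bottom), then a boss 34 mm wide, 28 mm high to grip and press on. Fits any seat. Laid in a seat it rests on the clips, underside 16 mm above the recess floor; pressed straight down with 10 to 17 N it snaps onto the floor, its top then 16 mm above the beam.
- punch_tip (a point): Working end of the drift punch (centre of its flat 11 mm tip); z points along the tool from tip to handle. The punch is 155 mm long: a steel rod 11 mm thick and 75 mm long, then a round wooden handle 28 mm thick and 80 mm long. It starts upright in the rack, the handle's shoulder resting on the rack's top. 0.22 kg.
- punch_grip (a point): Middle of the punch's handle, 115 mm from the tip.
- rack_hole (a point): Centre of the mouth of the punch rack's 20 x 20 mm square hole, 80 mm above the bench. The rack is a fixed dark wooden block, 64 x 64 x 80 mm; the hole goes right through.
- pusher_foot (a point): Centre of the flat underside of the pusher; z points up its handle. The pusher is a dark wooden stamp, 120 mm tall: a foot 48 mm wide and 22 mm high, then a round handle 28 mm thick. It stands on its foot. 0.25 kg.
- pusher_grip (a point): Point on the pusher's handle axis to grip, 85 mm above its underside.
- mat: Round cork mat, fixed, 100 mm wide and 4 mm thick; the pusher's place. Origin: centre of its underside.
- glue: Bystander: white glue bottle, 52 mm wide, 130 mm tall, loose. Origin: centre of its underside.
- pencils: Bystander: white cup, 70 mm wide, 90 mm tall, loose. Origin: centre of its underside.
- tape: Bystander: cardboard ring, 90 mm wide, 24 mm tall, loose. Origin: centre of its underside.
There are look-alikes about, which are no part of the job. Leave any blue or red look-alike of the part that bears cap1_mid alone.

How it is judged:
On the way, in this order (a step that is already met when the one before it is completed fails the run):
1. every old pin is out of the beam and lies in the catch tray (height (world z) of each of pin1_mid, pin2_mid, pin3_mid below 0.055 m and x of pin1_mid in the frame of jig between -0.095 and 0.095 m and y of pin1_mid in the frame of jig between -0.14 and 0.14 m and x of pin2_mid in the frame of jig between -0.095 and 0.095 m and y of pin2_mid in the frame of jig between -0.14 and 0.14 m and x of pin3_mid in the frame of jig between -0.095 and 0.095 m and y of pin3_mid in the frame of jig between -0.14 and 0.14 m), for 0.2 s.
2. all three seats hold a cap pressed fully home (((horizontal distance between cap1_mid and seat1 below 0.005 m and z of cap1_mid in the frame of seat1 between 0.0175 and 0.0225 m and angle between cap1_mid's own z axis and vertical below 0.08 rad) or (horizontal distance between cap2_mid and seat1 below 0.005 m and z of cap2_mid in the frame of seat1 between 0.0175 and 0.0225 m and angle between cap2_mid's own z axis and vertical below 0.08 rad) or (horizontal distance between cap3_mid and seat1 below 0.005 m and z of cap3_mid in the frame of seat1 between 0.0175 and 0.0225 m and angle between cap3_mid's own z axis and vertical below 0.08 rad)) and ((horizontal distance between cap1_mid and seat2 below 0.005 m and z of cap1_mid in the frame of seat2 between 0.0175 and 0.0225 m and angle between cap1_mid's own z axis and vertical below 0.08 rad) or (horizontal distance between cap2_mid and seat2 below 0.005 m and z of cap2_mid in the frame of seat2 between 0.0175 and 0.0225 m and angle between cap2_mid's own z axis and vertical below 0.08 rad) or (horizontal distance between cap3_mid and seat2 below 0.005 m and z of cap3_mid in the frame of seat2 between 0.0175 and 0.0225 m and angle between cap3_mid's own z axis and vertical below 0.08 rad)) and ((horizontal distance between cap1_mid and seat3 below 0.005 m and z of cap1_mid in the frame of seat3 between 0.0175 and 0.0225 m and angle between cap1_mid's own z axis and vertical below 0.08 rad) or (horizontal distance between cap2_mid and seat3 below 0.005 m and z of cap2_mid in the frame of seat3 between 0.0175 and 0.0225 m and angle between cap2_mid's own z axis and vertical below 0.08 rad) or (horizontal distance between cap3_mid and seat3 below 0.005 m and z of cap3_mid in the frame of seat3 between 0.0175 and 0.0225 m and angle between cap3_mid's own z axis and vertical below 0.08 rad))), for 0.2 s.
At the end, for the whole second after the job is handed in: Pins in the tray (middle below 55 mm); in each seat a cap within 5 mm of its axis, at most 2.5 mm above the floor, tilt under 0.08 rad; punch in the rack hole (within 12 mm, tip below 12 mm, tilt under 0.12 rad); pusher upright on the mat within 35 mm of its centre (all of step 1 and all of step 2 and horizontal distance between punch_tip and rack_hole below 0.012 m and angle between punch_tip's own z axis and vertical below 0.12 rad and height (world z) of punch_tip below 0.012 m and horizontal distance between pusher_foot and mat below 0.035 m and angle between pusher_foot's own z axis and vertical below 0.1 rad and height (world z) of pusher_foot below 0.008 m); the robot touches nothing.
It fails at once if the glue bottle is pushed more than 4 cm from its place (distance of glue from where it was at the start of the episode above 0.04 m).
It fails at once if the white cup is pushed more than 4 cm from its place (distance of pencils from where it was at the start of the episode above 0.04 m).
It fails at once if the cardboard ring is pushed more than 4 cm from its place (distance of tape from where it was at the start of the episode above 0.04 m).
It fails at once if a cap is forced home by the gripper itself: a fully home cap is being gripped or pushed by the fingers with more than 2 N ((contact force between the fingers and cap1 above 2 N and ((horizontal distance between cap1_mid and seat1 below 0.005 m and z of cap1_mid in the frame of seat1 between 0.0175 and 0.0225 m and angle between cap1_mid's own z axis and vertical below 0.08 rad) or (horizontal distance between cap1_mid and seat2 below 0.005 m and z of cap1_mid in the frame of seat2 between 0.0175 and 0.0225 m and angle between cap1_mid's own z axis and vertical below 0.08 rad) or (horizontal distance between cap1_mid and seat3 below 0.005 m and z of cap1_mid in the frame of seat3 between 0.0175 and 0.0225 m and angle between cap1_mid's own z axis and vertical below 0.08 rad))) or (contact force between the fingers and cap2 above 2 N and ((horizontal distance between cap2_mid and seat1 below 0.005 m and z of cap2_mid in the frame of seat1 between 0.0175 and 0.0225 m and angle between cap2_mid's own z axis and vertical below 0.08 rad) or (horizontal distance between cap2_mid and seat2 below 0.005 m and z of cap2_mid in the frame of seat2 between 0.0175 and 0.0225 m and angle between cap2_mid's own z axis and vertical below 0.08 rad) or (horizontal distance between cap2_mid and seat3 below 0.005 m and z of cap2_mid in the frame of seat3 between 0.0175 and 0.0225 m and angle between cap2_mid's own z axis and vertical below 0.08 rad))) or (contact force between the fingers and cap3 above 2 N and ((horizontal distance between cap3_mid and seat1 below 0.005 m and z of cap3_mid in the frame of seat1 between 0.0175 and 0.0225 m and angle between cap3_mid's own z axis and vertical below 0.08 rad) or (horizontal distance between cap3_mid and seat2 below 0.005 m and z of cap3_mid in the frame of seat2 between 0.0175 and 0.0225 m and angle between cap3_mid's own z axis and vertical below 0.08 rad) or (horizontal distance between cap3_mid and seat3 below 0.005 m and z of cap3_mid in the frame of seat3 between 0.0175 and 0.0225 m and angle between cap3_mid's own z axis and vertical below 0.08 rad)))).
It fails at once if the drift punch is pressed on a cap with more than 5 N (contact force between punch and cap1 above 5 N or contact force between punch and cap2 above 5 N or contact force between punch and cap3 above 5 N).
Of pin1, pin2, pin3 only 1 to 3 are there at a start; the rules pass over those that are not, and their reading is None.
At some moment in a run one of cap1, cap2, cap3, pusher may be knocked a few centimetres aside while the robot is not near it.
It also fails if it takes over 210 s, if anything falls off the work surface, if the arm or the gripper's body presses on something with over 40 N, if the wrist force passes 120 N, or if a joint passes its speed limit or range.

## Working session

There is one attempt and no reset: what is moved stays moved. The work goes in short steps, Python scripts to look and compute and a tool call to move; the robot and the scene stay as the last step left them, time stands still between calls to the robot, and variables do not carry over. Pictures are saved under pics/ and viewed, and the job is handed in when it is done.

Besides the shell and the picture viewer there is one more tool, called after "Call:" as name(argument=value, ...) on one line, values as JSON. jog_arm: Moves the arm, as the interface text tells. Shift numbers are shares of 0.04 m and turn numbers shares of 0.1 rad, none past 1 either way. Its arguments: {"type":"object","properties":{"rows":{"type":"array","items":{"type":"array","items":{"type":"number"}}},"claw":{"type":"number"},"squeeze":{"type":"number"}},"required":["rows"]}

```bash
mkdir -p pics; ls; cat > h.py <<'E'
import numpy as np, cv2, json
from scipy.spatial.transform import Rotation as R
from rig import status, read_camera, camera_params, arm, look_for, cut_out, landmark_of
def shot(name,fn=None):
    p=camera_params(name); im,d=read_camera(name)
    if fn: cv2.imwrite('pics/'+fn+'.png',cv2.cvtColor(im,cv2.COLOR_RGB2BGR))
    return im,d,p
def rot(p):
    a=np.array(p['attitude'],float)
    return a if a.shape==(3,3) else R.from_rotvec(a).as_matrix()
def unproj(p,u,v,d):
    x=(u-p['cx'])/p['fx']*d; y=-(v-p['cy'])/p['fy']*d
    c=np.stack([x,y,-d*np.ones_like(x)],-1)
    return c@rot(p).T+np.array(p['origin'])
def ray_z(p,u,v,z):
    o=np.array(p['origin']); a=unproj(p,np.float64(u),np.float64(v),1.0)-o
    return o+a*(z-o[2])/a[2]
def cloud(d,p):
    v,u=np.indices(d.shape); return unproj(p,u.astype(float),v.astype(float),d.astype(float))
def proj(p,X):
    c=(np.asarray(X)-np.array(p['origin']))@rot(p)
    return np.stack([p['cx']-p['fx']*c[...,0]/c[...,2], p['cy']+p['fy']*c[...,1]/c[...,2]],-1)
E
python3 - <<'E'
from h import *
s=status.sense(); print(s)
for n in ['scene','top','wrist']:
    im,d,p=shot(n,n+'0'); print(n,p, d.min(),d.max())
E
```

```text
pics
{'time': 0.0, 'q': array([ 1.18440043e+00,  3.00499584e-01,  1.52160540e+00,  1.59848800e-05,
        1.32071329e+00, -6.66349857e-02]), 'dq': array([ 0.00034338,  0.00035875, -0.00017718, -0.00084561, -0.00174217,
        0.00083056]), 'joint_efforts': array([ 4.92257932e-04, -5.43510640e+01, -3.61793125e+01, -1.84681574e-05,
        4.10608569e-03, -5.84589998e-05]), 'ee_pos': array([0.17281146, 0.52188705, 0.23069541]), 'orientation': array([ 0.25002069,  1.55648015, -0.25189786]), 'ft_force': array([-0.86498458,  0.01403876, -0.10587714]), 'ft_torque': array([ 0.01270224, -0.00672478, -0.0081482 ]), 'grip_width': 0.08549610589626969}
scene {'fx': 398.14483010620796, 'fy': 398.14483010620796, 'cx': 254.16492946552472, 'cy': 192.7269299394, 'origin': array([1.24018796, 0.74974706, 0.82924185]), 'attitude': array([0.44813597, 1.09180139, 2.20170142])} 0.0 3.998324
top {'fx': 429.68582123697826, 'fy': 429.68582123697826, 'cx': 257.3952364479041, 'cy': 190.1509709452073, 'origin': array([0.4872336 , 0.02590377, 1.14499527]), 'attitude': array([ 0.04844734, -0.04484379, -1.57096399])} 0.0 1.9608958
wrist {'fx': 274.63092970903006, 'fy': 274.63092970903006, 'cx': 259.2493817241012, 'cy': 191.06111601315433, 'origin': array([0.10809373, 0.54409947, 0.37259762]), 'attitude': array([-0.23630904, -0.17035943,  1.24395555])} 0.0 1.3301537
```

View pics/top0.png

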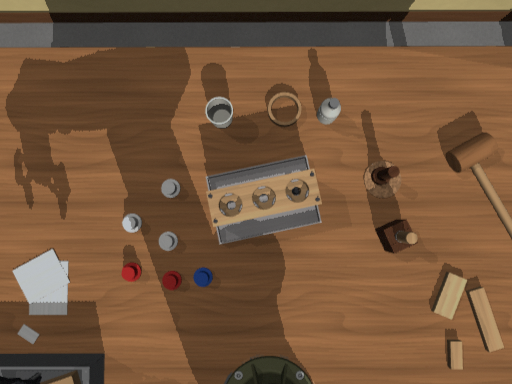

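View pics/scene0.png

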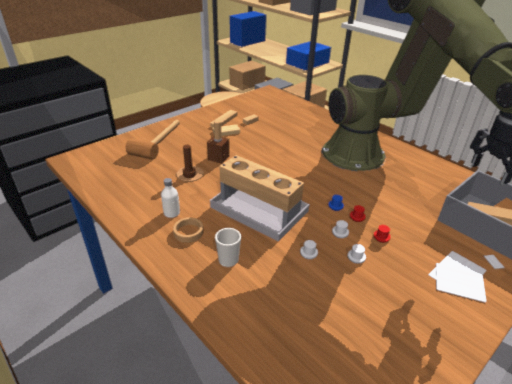

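View pics/wrist0.png

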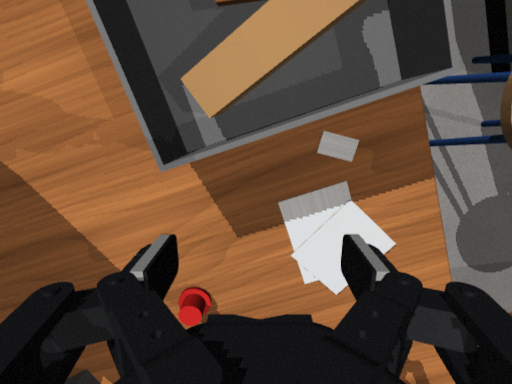

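```bash
python3 - <<'E'
from h import *
im,d,p=shot('top')
c=im[140:250,190:340]; cv2.imwrite('pics/topjig.png',cv2.cvtColor(cv2.resize(c,None,fx=5,fy=5,interpolation=cv2.INTER_CUBIC),cv2.COLOR_RGB2BGR))
c=im[150:260,350:440]; cv2.imwrite('pics/topr.png',cv2.cvtColor(cv2.resize(c,None,fx=5,fy=5,interpolation=cv2.INTER_CUBIC),cv2.COLOR_RGB2BGR))
c=im[170:300,110:230]; cv2.imwrite('pics/topcaps.png',cv2.cvtColor(cv2.resize(c,None,fx=4,fy=4,interpolation=cv2.INTER_CUBIC),cv2.COLOR_RGB2BGR))
P=cloud(d,p)
X=P[...,0];Y=P[...,1];Z=P[...,2]
m=(Z>0.134)&(Z<0.147)&(d>0)&(X>0.3)&(X<0.7)&(abs(Y)<.2)
print('noise: table',np.median(Z[(abs(X-.4)<.02)&(abs(Y-.05)<.05)]), 'top z',np.median(Z[m]),m.sum())
pts=P[m][:,:2].astype(np.float32); print(cv2.minAreaRect(pts))
for n in ['punch_grip','punch_tip','rack_hole','pusher_grip','pusher_foot','mat','cap1_mid','seat1','seat2','seat3','jig','pin1_mid','pin2_mid','pin3_mid','glue','pencils','tape']:
    print(n,[(np.round(r['xy'],1).tolist(),round(r['confidence'],2)) for r in landmark_of(n,'top')][:7])
print(status.sense()['time'])
E
```

```text
noise: table -0.0007874585569070947 top z 0.13933228957286037 2857
((0.5297644734382629, 0.01373659074306488), (0.08498356491327286, 0.2601301074028015), 12.038774490356445)
punch_grip [([404.5, 238.1], 0.56)]
punch_tip []
rack_hole [([399.5, 235.1], 0.83)]
pusher_grip [([389.0, 174.9], 0.61), ([225.2, 114.2], 0.23)]
pusher_foot [([380.6, 174.0], 0.58)]
mat [([382.8, 179.4], 0.58), ([376.1, 175.1], 0.25)]
cap1_mid [([169.3, 279.7], 0.71), ([205.7, 276.6], 0.59), ([131.5, 270.1], 0.55), ([167.2, 239.6], 0.51)]
seat1 [([293.0, 189.3], 0.91), ([397.7, 236.1], 0.74), ([230.9, 204.3], 0.71), ([266.8, 199.4], 0.66)]
seat2 [([293.0, 189.3], 0.91), ([397.7, 236.1], 0.74), ([230.9, 204.3], 0.71), ([266.8, 199.4], 0.66)]
seat3 [([293.0, 189.3], 0.91), ([397.7, 236.1], 0.74), ([230.9, 204.3], 0.71), ([266.8, 199.4], 0.66)]
jig [([261.3, 197.6], 0.77)]
pin1_mid []
pin2_mid []
pin3_mid []
glue [([325.4, 113.2], 0.78)]
pencils [([225.7, 117.5], 0.68), ([230.6, 204.7], 0.18)]
tape [([283.4, 111.5], 0.58)]
1.05
```

View pics/topjig.png

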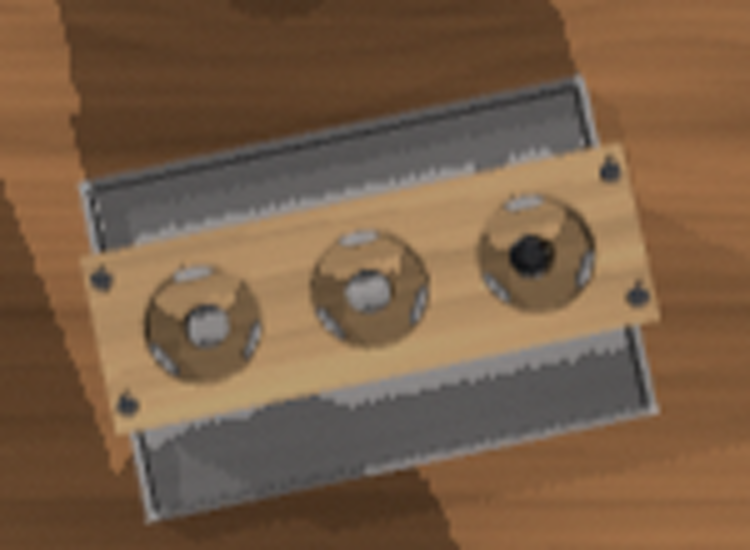

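View pics/topr.png

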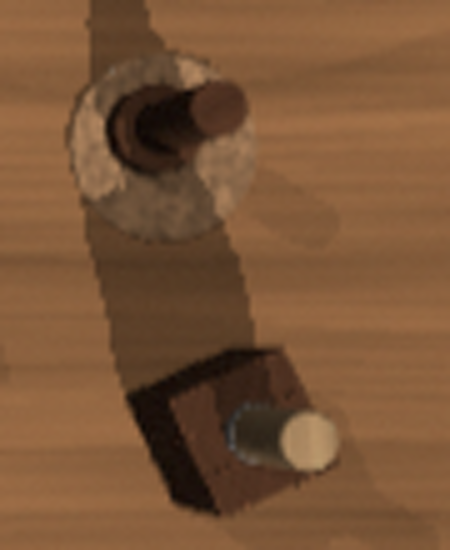

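View pics/topcaps.png

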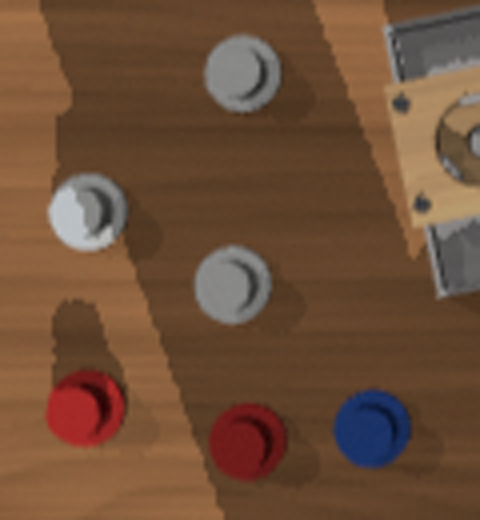

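```bash
python3 - <<'E'
from h import *
def circ(pts):
    A=np.c_[2*pts,np.ones(len(pts))]; s=np.linalg.lstsq(A,(pts**2).sum(1),rcond=None)[0]
    return s[:2],np.sqrt(s[2]+s[:2]@s[:2])
ims=[shot('top') for _ in range(3)]
im,_,p=ims[0]; D=np.median([a[1] for a in ims],0)
P=cloud(D,p); Z=P[...,2]
c0=np.array([.5298,.0137]); th=np.deg2rad(12.04); ey=np.array([-np.sin(th),np.cos(th)])
for k in (-.08,0,.08):
    s=c0+k*ey; px=proj(p,np.r_[s,.116]); u,v=np.round(px).astype(int)
    print('seat',k,s,px, 'z patch',np.round(Z[v-2:v+3,u-2:u+3],3).tolist())
mask=(D>0)
for z0,z1,xr,yr,nm in [(.11,.13,(.4,.65),(-.45,-.2),'pusher top'),(.145,.17,(.3,.5),(-.45,-.25),'punch top'),(.07,.086,(.3,.5),(-.45,-.25),'rack top'),(.015,.033,(.45,.65),(-.45,-.2),'pusher foot'),(.002,.006,(.4,.65),(-.45,-.2),'mat')]:
    m=mask&(Z>z0)&(Z<z1)&(P[...,0]>xr[0])&(P[...,0]<xr[1])&(P[...,1]>yr[0])&(P[...,1]<yr[1])
    q=P[m]; 
    if len(q)<5: print(nm,len(q)); continue
    r=cv2.minEnclosingCircle(q[:,:2].astype(np.float32)); print(nm,len(q),'z',np.median(q[:,2]),'minC',r,'rect',cv2.minAreaRect(q[:,:2].astype(np.float32)))
# caps
m=(mask&(Z>.033)&(Z<.046)&(P[...,1]>.1)&(P[...,1]<.4)&(P[...,0]>.25)&(P[...,0]<.7)).astype(np.uint8)
n,l,st,ce=cv2.connectedComponentsWithStats(m)
for i in range(1,n):
    if st[i,4]<30: continue
    q=P[l==i]; print('cap',ce[i],st[i,4],np.median(q[:,2]),q[:,:2].mean(0),cv2.minEnclosingCircle(q[:,:2].astype(np.float32)),im[l==i].mean(0))
E
```

```text
seat -0.08 [ 0.54648756 -0.06454018] [296.08507255 190.92483469] z patch [[0.1, 0.113, 0.118, 0.101, 0.004], [0.115, 0.116, 0.114, 0.116, 0.102], [0.114, 0.116, 0.116, 0.116, 0.117], [0.114, 0.115, 0.116, 0.116, 0.103], [0.104, 0.113, 0.117, 0.109, 0.1]]
seat 0 [0.5298 0.0137] [263.47016164 197.90105452] z patch [[0.093, 0.004, 0.004, 0.005, 0.005], [0.008, 0.008, 0.005, 0.004, 0.005], [0.008, 0.005, 0.005, 0.004, 0.001], [0.005, 0.003, 0.007, 0.004, 0.005], [0.006, 0.004, 0.006, 0.005, 0.005]]
seat 0.08 [0.51311244 0.09194018] [230.80372932 204.88829461] z patch [[0.09, 0.008, 0.007, 0.004, 0.008], [0.006, 0.005, 0.005, 0.006, 0.004], [0.005, 0.005, 0.007, 0.006, 0.007], [0.005, 0.008, 0.007, 0.007, 0.005], [0.004, 0.006, 0.005, 0.005, 0.005]]
pusher top 152 z 0.12292768863224135 minC ((0.5139816403388977, -0.3083420395851135), 0.09300778061151505) rect ((0.5135154724121094, -0.30220282077789307), (0.1852203607559204, 0.027174199000000954), 4.342868804931641)
punch top 134 z 0.15912367414296597 minC ((0.43613487482070923, -0.3227820098400116), 0.013687418773770332) rect ((0.43642902
[... 1170 characters left out ...]
032723105 [0.42080874 0.26344492] ((0.4211385250091553, 0.2638772130012512), 0.01698964089155197) [131.96478873 131.87323944 130.23239437]
cap [128.08552632 273.25657895] 152 0.039249088261049225 [0.34089574 0.35835501] ((0.3404248356819153, 0.35876551270484924), 0.01717778854072094) [157.53947368  40.34210526  38.34210526]
cap [201.24832215 278.60402685] 149 0.03932355938607657 [0.32734732 0.17160193] ((0.32717418670654297, 0.17173917591571808), 0.017109951004385948) [ 26.47651007  49.38255034 100.57718121]
cap [169.41610738 281.83892617] 149 0.039426195945934994 [0.31923475 0.25261224] ((0.3192121982574463, 0.25313103199005127), 0.01725422404706478) [108.16778523  27.10738255  26.06040268]
```

```bash
cat >> h.py <<'E'
def jawyaw(Rm): return np.arctan2(Rm[1,1],Rm[0,1])
def state():
    s=status.sense(); Rm=R.from_rotvec(s['orientation']).as_matrix(); return s,np.array(s['ee_pos']),Rm
def plan(target,yaw=None):
    """prints shift in units(0.04) along tool axes after upright+yaw correction, and turn units"""
    s,p,Rm=state()
    print('t',round(s['time'],2),'pos',np.round(p,4),'jawyaw',round(float(jawyaw(Rm)),4),'F',np.round(s['ft_force'],1),'w',round(s['grip_width'],4))
    if yaw is None: yaw=jawyaw(Rm)
    best=None
    for y in (yaw,yaw+np.pi):
        x=np.array([0,0,-1.]); yy=np.array([np.cos(y),np.sin(y),0]); T=np.c_[x,yy,np.cross(x,yy)]
        rv=R.from_matrix(Rm.T@T).as_rotvec()
        if best is None or np.linalg.norm(rv)<np.linalg.norm(best[0]): best=(rv,T)
    rv,T=best
    d=np.asarray(target)-p
    print('turn units',np.round(rv/.1,3),'| shift units NOW-axes',np.round(Rm.T@d/.04,3),'| AFTER-turn axes',np.round(T.T@d/.04,3))
E
python3 - <<'E'
from h import *
s,p,Rm=state(); print(Rm.round(3), jawyaw(Rm))
plan([.45,.28,.28],np.deg2rad(12.04))
P0=camera_params('wrist'); print(Rm.T@(np.array(P0['origin'])-p))
E
```

```text
[[-0.     0.314  0.949]
 [-0.     0.949 -0.314]
 [-1.    -0.    -0.   ]] 1.2510309928520442
t 1.2 pos [0.1729 0.5221 0.2313] jawyaw 1.251 F [-0.1 -0.1 -0.4] w 0.0855
turn units [1.0409e+01 0.0000e+00 1.0000e-03] | shift units NOW-axes [-1.218 -3.568  8.479] | AFTER-turn axes [-1.219  5.513  7.364]
[-0.14184386  0.00056458 -0.06842126]
```

Call:
jog_arm(rows=[[-0.25, -0.35, 0.85, 1, 0, 0], [-0.25, -0.27, 0.88, 1, 0, 0], [-0.25, -0.18, 0.9, 1, 0, 0], [-0.25, -0.09, 0.92, 1, 0, 0], [-0.25, 0, 0.92, 1, 0, 0]], claw=-0.3, squeeze=40)

```text
time: 1.62
ee_pos: [0.3127, 0.3999, 0.2819]
orientation: [0.644, 1.473, -0.644]
ft_force: [0.2, 1.6, 0.3]
grip_width: 0.0554
```

Call:
jog_arm(rows=[[0, 0.1, 0.92, 1, 0, 0], [0, 0.19, 0.9, 1, 0, 0], [0, 0.28, 0.88, 1, 0, 0], [0, 0.36, 0.85, 1, 0, 0], [0, 0.45, 0.8, 1, 0, 0]])

```text
time: 2.03
ee_pos: [0.4524, 0.2792, 0.2815]
orientation: [1.026, 1.315, -1.026]
ft_force: [-0.0, 0.4, 1.0]
grip_width: 0.0552
```

```bash
python3 - <<'E'
from h import *
plan([.53,.1,.30],np.deg2rad(12.04))
shot('wrist','w1')
plan([.436,-.323,.28],np.deg2rad(12.04))
E
```

```text
t 2.03 pos [0.4524 0.2792 0.2815] jawyaw 0.246 F [-0.   0.4  1. ] w 0.0552
turn units [ 0.358 -0.001 -0.004] | shift units NOW-axes [-0.464  0.79   4.817] | AFTER-turn axes [-0.463  0.962  4.786]
t 2.08 pos [0.4561 0.2757 0.2811] jawyaw 0.235 F [ 3.7 -3.9  0.9] w 0.0554
turn units [ 0.249  0.014 -0.007] | shift units NOW-axes [ 0.045 -3.974 14.439] | AFTER-turn axes [ 0.027 -3.614 14.533]
```

```bash
cat > find.py <<'E'
from h import *
def comps(cam,zl,zh,xr=(.25,.75),yr=(-.5,.5),amin=30,fn=None):
    im,d,p=shot(cam,fn); P=cloud(d,p); Z=P[...,2]
    m=((d>0)&(Z>zl)&(Z<zh)&(P[...,0]>xr[0])&(P[...,0]<xr[1])&(P[...,1]>yr[0])&(P[...,1]<yr[1])).astype(np.uint8)
    n,l,st,ce=cv2.connectedComponentsWithStats(m); out=[]
    for i in range(1,n):
        if st[i,4]<amin: continue
        q=P[l==i]; c,r=cv2.minEnclosingCircle(q[:,:2].astype(np.float32)); rc=cv2.minAreaRect(q[:,:2].astype(np.float32))
        print(cam,'px',ce[i].round(0),st[i,4],'z',round(float(np.median(q[:,2])),4),'mean',q[:,:2].mean(0).round(4),'circ',np.round(c,4),round(r,4),'rect',np.round(rc[0],4),np.round(rc[1],3),round(rc[2],1),'rgb',im[l==i].mean(0).round(0))
E
python3 - <<'E'
from find import *
comps('wrist',.033,.046,yr=(.1,.45),fn='w1')
comps('wrist',.132,.148,xr=(.4,.65),yr=(-.2,.2),amin=200)
plan([.53,.1,.30],np.deg2rad(12.04))
E
```

```text
wrist px [190.  83.] 592 z 0.0392 mean [0.343  0.3601] circ [0.3425 0.3603] 0.0173 rect [0.3429 0.3599] [0.033 0.033] 11.4 rgb [221.  44.  41.]
wrist px [284. 106.] 530 z 0.0394 mean [0.4705 0.3604] circ [0.4707 0.3603] 0.0171 rect [0.4703 0.3604] [0.032 0.033] 14.2 rgb [236. 236. 237.]
wrist px [162. 157.] 492 z 0.0391 mean [0.3215 0.2547] circ [0.3211 0.2543] 0.0173 rect [0.3208 0.2542] [0.034 0.033] 40.2 rgb [145.  26.  24.]
wrist px [234. 166.] 457 z 0.0393 mean [0.4229 0.2653] circ [0.423  0.2648] 0.0172 rect [0.4233 0.2649] [0.033 0.033] 11.3 rgb [182. 180. 176.]
wrist px [327. 192.] 435 z 0.0394 mean [0.5611 0.2601] circ [0.5618 0.2598] 0.0173 rect [0.5616 0.2597] [0.032 0.034] 58.4 rgb [187. 183. 179.]
wrist px [160. 211.] 432 z 0.0392 mean [0.3298 0.1738] circ [0.3293 0.1726] 0.0176 rect [0.3293 0.173 ] [0.034 0.033] 54.8 rgb [ 33.  68. 159.]
wrist px [269. 255.] 224 z 0.0397 mean [0.5046 0.1415] circ [0.5046 0.1405] 0.0421 rect [0.5044 0.1416] [0.084 0.003] 12.6 rgb [44. 44. 45.]
wrist px [271. 305.] 1466 z 0.1392 mean [0.5048 0.1314] circ [0.5071 0.1294] 0.0443 rect [0.5078 0.1261] [0.085 0.035] 12.3 rgb [194. 158. 108.]
t 2.18 pos [0.4526 0.2791 0.281 ] jawyaw 0.2472 F [-0.1 -1.4 -0.2] w 0.0554
turn units [0.371 0.002 0.005] | shift units NOW-axes [-0.475  0.781  4.816] | AFTER-turn axes [-0.476  0.959  4.784]
```

View pics/w1.png

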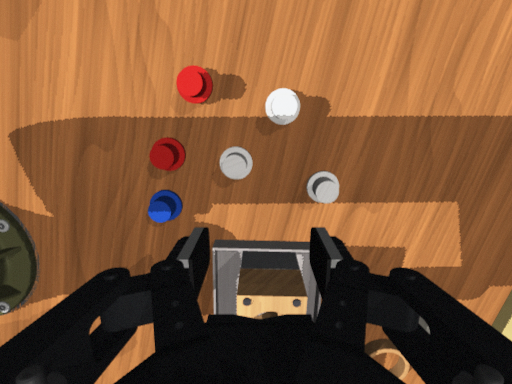

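Call:
jog_arm(rows=[[0, -0.11, 0.91, 0.37, 0, 0], [0, -0.11, 0.91, 0, 0, 0], [0, -0.11, 0.91, 0, 0, 0], [0, -0.11, 0.91, 0, 0, 0], [0, -0.11, 0.91, 0, 0, 0]])

```text
time: 2.6
ee_pos: [0.4691, 0.0977, 0.2815]
orientation: [1.048, 1.304, -1.048]
ft_force: [0.3, 0.2, 0.6]
grip_width: 0.0555
```

Call:
jog_arm(rows=[[0, -0.11, 0.91, 0, 0, 0], [0, -0.11, 0.91, 0, 0, 0], [0, -0.11, 0.91, 0, 0, 0], [0, -0.11, 0.91, 0, 0, 0], [0, -0.11, 0.91, 0, 0, 0]])

```text
time: 3.02
ee_pos: [0.4867, -0.0849, 0.2816]
orientation: [1.049, 1.303, -1.048]
ft_force: [0.2, 0.4, 0.4]
grip_width: 0.0557
```

Call:
jog_arm(rows=[[0, -0.11, 0.91, 0, 0, 0], [0, -0.11, 0.91, 0, 0, 0], [0, -0.11, 0.91, 0, 0, 0], [0, -0.11, 0.6, 0, 0, 0], [0, 0, 0.3, 0, 0, 0]])

```text
time: 3.43
ee_pos: [0.5004, -0.2315, 0.2811]
orientation: [1.05, 1.303, -1.05]
ft_force: [1.1, 0.8, -0.4]
grip_width: 0.0556
```

Call:
jog_arm(rows=[[0, 0, 0, 0, 0, 0], [0, 0, 0, 0, 0, 0], [0, 0, 0, 0, 0, 0], [0, 0, 0, 0, 0, 0], [0, 0, 0, 0, 0, 0]])

```text
time: 3.85
ee_pos: [0.5008, -0.2287, 0.2816]
orientation: [1.049, 1.303, -1.049]
ft_force: [0.4, -0.6, 0.6]
grip_width: 0.0557
```

```bash
python3 - <<'E'
from find import *
comps('wrist',.132,.148,xr=(.4,.65),yr=(-.2,.2),amin=200,fn='w2')
comps('wrist',.11,.119,xr=(.4,.65),yr=(-.2,.2),amin=20)
plan([.436,-.323,.28],np.deg2rad(12.04))
for n in ['seat1','pin1_mid','mat','pusher_grip','rack_hole']:
    p=camera_params('wrist')
    print(n,[(np.round(r['xy'],1).tolist(),round(r['confidence'],2),ray_z(p,*r['xy'],.116).round(4)) for r in landmark_of(n,'wrist')][:7])
plan([.436,-.323,.28],np.deg2rad(12.04))
E
```

```text
wrist px [346.  47.] 5059 z 0.1393 mean [ 0.5523 -0.0846] circ [ 0.5505 -0.0792] 0.0546 rect [ 0.5509 -0.0789] [0.086 0.069] 12.1 rgb [199. 156. 106.]
wrist px [345.  24.] 1840 z 0.1154 mean [ 0.5508 -0.059 ] circ [ 0.5482 -0.0628] 0.0276 rect [ 0.5495 -0.0617] [0.05  0.048] 13.6 rgb [150. 114.  74.]
wrist px [297.  30.] 54 z 0.1143 mean [ 0.5063 -0.0738] circ [ 0.5063 -0.0741] 0.0232 rect [ 0.5063 -0.0741] [0.    0.046] 12.0 rgb [138. 103.  67.]
wrist px [339.  30.] 122 z 0.1154 mean [ 0.5471 -0.0646] circ [ 0.5477 -0.0668] 0.0046 rect [ 0.5474 -0.0641] [0.011 0.01 ] 56.9 rgb [34. 33. 34.]
wrist px [309.  77.] 78 z 0.1164 mean [ 0.5291 -0.1137] circ [ 0.5367 -0.1046] 0.0265 rect [ 0.5337 -0.115 ] [0.022 0.053] 74.0 rgb [86. 64. 41.]
t 3.95 pos [ 0.5007 -0.2291  0.2815] jawyaw 0.215 F [-0.5 -0.4  0.6] w 0.0558
turn units [ 0.048  0.002 -0.002] | shift units NOW-axes [ 0.037 -2.081  1.948] | AFTER-turn axes [ 0.037 -2.071  1.958]
seat1 [([339.3, 30.2], 0.75, array([ 0.547 , -0.0656,  0.116 ]))]
pin1_mid [([331.1, 37.6], 0.48, array([ 0.5409, -0.0739,  0.116 ]))]
mat [([300.2, 216.6], 0.89, array([ 0.5591, -0.2664,  0.116 ]))]
pusher_grip [([319.6, 234.7], 0.84, array([ 0.588 , -0.2842,  0.116 ])), ([432.5, 150.2], 0.74, array([ 0.6832, -0.1586,  0.116 ]))]
rack_hole [([199.4, 226.8], 0.93, array([ 0.4436, -0.3052,  0.116 ]))]
t 4.2 pos [ 0.5006 -0.2297  0.2813] jawyaw 0.2141 F [-0.  -1.1  0.1] w 0.0557
turn units [ 0.039  0.    -0.001] | shift units NOW-axes [ 0.033 -2.073  1.935] | AFTER-turn axes [ 0.033 -2.066  1.943]
```

View pics/w2.png

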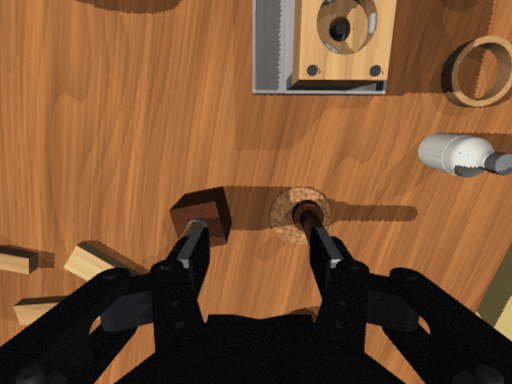

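```bash
python3 - <<'E'
from find import *
for c in ('wrist','top'):
    comps(c,.152,.166,xr=(.38,.5),yr=(-.4,-.27),amin=20)
    comps(c,.074,.085,xr=(.38,.5),yr=(-.4,-.27),amin=100)
    comps(c,.117,.128,xr=(.48,.62),yr=(-.38,-.22),amin=20)
    comps(c,.021,.031,xr=(.48,.6),yr=(-.38,-.22),amin=20)
    comps(c,.002,.006,xr=(.45,.62),yr=(-.38,-.2),amin=200)
E
```

```text
wrist px [201. 220.] 1385 z 0.0792 mean [ 0.439  -0.3125] circ [ 0.4379 -0.3228] 0.0443 rect [ 0.4373 -0.323 ] [0.064 0.064] 24.1 rgb [78. 45. 28.]
wrist px [303. 213.] 278 z 0.0253 mean [ 0.5828 -0.2909] circ [ 0.5924 -0.2954] 0.0234 rect [ 0.5837 -0.293 ] [0.047 0.026] 74.5 rgb [58. 33. 20.]
wrist px [292. 213.] 1542 z 0.0034 mean [ 0.5714 -0.3016] circ [ 0.5846 -0.3042] 0.0502 rect [ 0.5761 -0.3023] [0.099 0.08 ] 80.7 rgb [146. 103.  67.]
top px [392. 169.] 50 z 0.1233 mean [ 0.5983 -0.2941] circ [ 0.5951 -0.2955] 0.0136 rect [ 0.5993 -0.2947] [0.012 0.027] 11.3 rgb [75. 48. 33.]
top px [376. 179.] 62 z 0.0254 mean [ 0.584  -0.2819] circ [ 0.584  -0.2836] 0.0175 rect [ 0.5833 -0.2818] [0.034 0.015] 21.7 rgb [54. 34. 23.]
top px [372. 182.] 208 z 0.0038 mean [ 0.5758 -0.2759] circ [ 0.578 -0.283] 0.0437 rect [ 0.5777 -0.2797] [0.085 0.049] 5.8 rgb [124.  93.  66.]
```

Call:
jog_arm(rows=[[0, -0.68, 0.65, 0.04, 0, 0], [0, -0.68, 0.65, 0, 0, 0], [0, -0.68, 0.65, 0, 0, 0], [0, 0, 0, 0, 0, 0], [0, 0, 0, 0, 0, 0]])

```text
time: 5.12
ee_pos: [0.4363, -0.3244, 0.2813]
orientation: [1.055, 1.3, -1.055]
ft_force: [1.1, 0.8, -0.9]
grip_width: 0.0555
```

```bash
python3 - <<'E'
from find import *
plan([.437,-.323,.101],np.deg2rad(12.04))
E
```

```text
t 5.12 pos [ 0.4363 -0.3244  0.2813] jawyaw 0.2071 F [ 1.1  0.8 -0.9] w 0.0555
turn units [-0.031 -0.001 -0.   ] | shift units NOW-axes [ 4.506  0.025 -0.029] | AFTER-turn axes [ 4.506  0.025 -0.03 ]
```

Call:
jog_arm(rows=[[0.9, 0.02, -0.03, -0.03, 0, 0], [0.9, 0, 0, 0, 0, 0], [0.9, 0, 0, 0, 0, 0], [0.9, 0, 0, 0, 0, 0], [0.6, 0, 0, 0, 0, 0]])

```text
time: 5.53
ee_pos: [0.4375, -0.3201, 0.1101]
orientation: [1.051, 1.306, -1.05]
ft_force: [0.3, -0.3, 0.3]
grip_width: 0.0555
```

Call:
jog_arm(rows=[[0.3, 0, 0, 0, 0, 0], [0, 0, 0, 0, 0, 0], [0, 0, 0, 0, 0, 0], [0, 0, 0, 0, 0, 0], [0, 0, 0, 0, 0, 0]])

```text
time: 5.95
ee_pos: [0.4384, -0.3223, 0.1031]
orientation: [1.05, 1.299, -1.05]
ft_force: [-0.1, 0.1, -0.9]
grip_width: 0.0555
```

```bash
python3 - <<'E'
from find import *
plan([.437,-.323,.101],np.deg2rad(12.04))
comps('wrist',.15,.17,xr=(.38,.5),yr=(-.4,-.27),amin=20,fn='w3')
comps('top',.07,.086,xr=(.38,.5),yr=(-.4,-.27),amin=20,fn='w3t')
E
```

```text
t 5.95 pos [ 0.4384 -0.3223  0.1031] jawyaw 0.2131 F [-0.1  0.1 -0.9] w 0.0555
turn units [ 0.03   0.023 -0.018] | shift units NOW-axes [ 0.053 -0.039  0.01 ] | AFTER-turn axes [ 0.053 -0.039  0.01 ]
wrist px [129. 302.] 4630 z 0.1614 mean [ 0.3922 -0.3277] circ [ 0.3968 -0.3263] 0.0236 rect [ 0.3927 -0.3243] [0.045 0.025] 63.4 rgb [19. 19. 20.]
wrist px [254. 293.] 3243 z 0.1588 mean [ 0.4355 -0.3168] circ [ 0.4364 -0.322 ] 0.0139 rect [ 0.4359 -0.3183] [0.027 0.02 ] 12.0 rgb [118.  88.  58.]
wrist px [392. 301.] 4871 z 0.1617 mean [ 0.4835 -0.3074] circ [ 0.4776 -0.3089] 0.0237 rect [ 0.4779 -0.311 ] [0.042 0.027] 6.3 rgb [14. 14. 14.]
top px [393. 238.] 346 z 0.0793 mean [ 0.4325 -0.3071] circ [ 0.4308 -0.3103] 0.0361 rect [ 0.4324 -0.3149] [0.064 0.048] 24.7 rgb [72. 46. 31.]
```

View pics/w3.png

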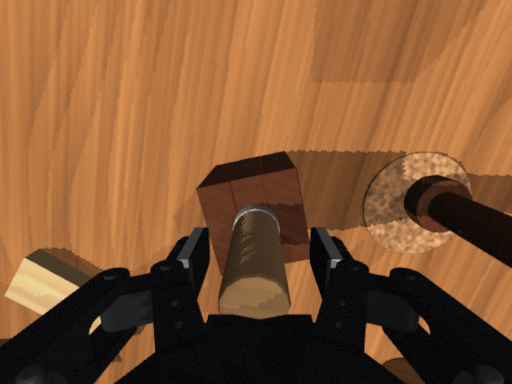

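Call:
jog_arm(rows=[[0, -0.04, 0, 0, 0, 0], [0, 0, 0, 0, 0, 0], [0, 0, 0, 0, 0, 0], [0, 0, 0, 0, 0, 0], [0, 0, 0, 0, 0, 0]], claw=1, squeeze=80)

```text
time: 6.47
ee_pos: [0.4362, -0.3224, 0.1019]
orientation: [1.051, 1.302, -1.051]
ft_force: [-2.7, 0.3, 6.2]
grip_width: 0.0266
```

Call:
jog_arm(rows=[[0, 0, 0, 0, 0, 0], [-0.5, 0, 0, 0, 0, 0], [-0.8, 0, 0, 0, 0, 0], [-0.8, 0, 0, 0, 0, 0], [-0.8, 0, 0, 0, 0, 0]])

```text
time: 6.88
ee_pos: [0.4357, -0.3219, 0.2183]
orientation: [1.051, 1.304, -1.051]
ft_force: [1.5, -0.8, -2.8]
grip_width: 0.0267
```

Call:
jog_arm(rows=[[-0.8, 0, 0, 0, 0, 0], [-0.8, 0, 0, 0, 0, 0], [-0.3, 0, 0, 0, 0, 0], [0, 0, 0, 0, 0, 0], [0, 0, 0, 0, 0, 0]])

```text
time: 7.3
ee_pos: [0.436, -0.3221, 0.2926]
orientation: [1.051, 1.303, -1.051]
ft_force: [-0.3, 0.3, -2.8]
grip_width: 0.0264
```

```bash
python3 - <<'E'
from find import *
shot('wrist','w4')
plan([.5468,-.065,.28],np.deg2rad(12.04))
E
```

```text
t 7.35 pos [ 0.4358 -0.322   0.2917] jawyaw 0.2129 F [-0.3  0.9 -3. ] w 0.0265
turn units [ 0.028 -0.017  0.013] | shift units NOW-axes [ 0.296  4.071 -5.692] | AFTER-turn axes [ 0.292  4.054 -5.704]
```

View pics/w4.png

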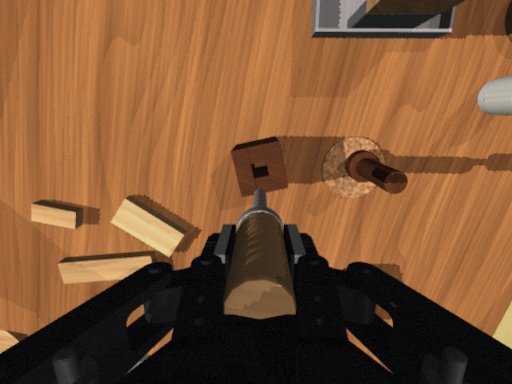

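Call:
jog_arm(rows=[[0, 0.5, -0.71, 0.03, 0, 0], [0, 0.5, -0.71, 0, 0, 0], [0, 0.5, -0.71, 0, 0, 0], [0, 0.5, -0.71, 0, 0, 0], [0, 0.5, -0.71, 0, 0, 0]])

```text
time: 7.77
ee_pos: [0.5041, -0.1607, 0.2913]
orientation: [1.053, 1.304, -1.055]
ft_force: [0.5, -0.9, -2.8]
grip_width: 0.0268
```

Call:
jog_arm(rows=[[0, 0.5, -0.71, 0, 0, 0], [0, 0.5, -0.71, 0, 0, 0], [0, 0.5, -0.71, 0, 0, 0], [0, 0, 0, 0, 0, 0], [0, 0, 0, 0, 0, 0]])

```text
time: 8.18
ee_pos: [0.5451, -0.065, 0.2911]
orientation: [1.05, 1.305, -1.053]
ft_force: [0.3, 0.1, -3.0]
grip_width: 0.0263
```

```bash
cat > rod.py <<'E'
from find import *
def rod(lo=.06,hi=.13,r=.02):
    s,p,Rm=state(); im,d,pr=shot('wrist'); P=cloud(d,pr)
    for a,b in [(-.02,-.0),(-.04,-.03),(-.06,-.05),(-.08,-.07),(-.094,-.084),(-.105,-.095),(-.115,-.105)]:
        m=(d>0)&(np.hypot(P[...,0]-p[0],P[...,1]-p[1])<.03)&(P[...,2]>p[2]+a)&(P[...,2]<p[2]+b)
        q=(P[m]-p)@Rm
        if len(q)>3: print(a,b,len(q),'tool y mid',np.round((q[:,1].min()+q[:,1].max())/2*1000,1),'w',np.round(np.ptp(q[:,1])*1000,1),'z min(cam side)',np.round(np.percentile(q[:,2],[2,50,98])*1000,1))
E
python3 - <<'E'
from rod import *
plan([.5468,-.065,.225],np.deg2rad(12.04))
rod()
shot('wrist','w5'); shot('scene','s5')
E
```

```text
t 8.18 pos [ 0.5451 -0.065   0.2911] jawyaw 0.2127 F [ 0.3  0.1 -3. ] w 0.0263
turn units [ 0.026 -0.014  0.032] | shift units NOW-axes [1.653 0.047 0.011] | AFTER-turn axes [1.653 0.042 0.008]
-0.02 -0.0 574 tool y mid 0.4 w 28.7 z min(cam side) [-13.7 -11.4  -3. ]
-0.06 -0.05 52 tool y mid 0.5 w 10.0 z min(cam side) [-4.7 -3.9 -1.4]
-0.08 -0.07 43 tool y mid 0.5 w 10.8 z min(cam side) [-4.6 -3.9  0.1]
-0.094 -0.084 35 tool y mid 0.8 w 10.5 z min(cam side) [-4.7 -3.7 -0.3]
-0.105 -0.095 7 tool y mid 0.5 w 9.9 z min(cam side) [-4.3 -3.4 -0.5]
```

View pics/w5.png

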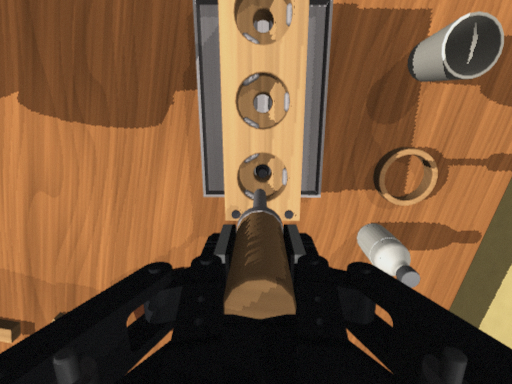

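```bash
python3 - <<'E'
from find import *
s,p,Rm=state()
im,d,pr=shot('wrist'); P=cloud(d,pr)
m=(d>0)&(P[...,2]>.112)&(P[...,2]<.119)&(im.sum(2)<150)&(np.hypot(P[...,0]-.547,P[...,1]+.065)<.012)
q=P[m]; c=cv2.minEnclosingCircle(q[:,:2].astype(np.float32)); print(len(q),q.mean(0),c)
print('pin in tool',((np.r_[c[0],.116]-p)@Rm*1000).round(1))
# recess edge at beam top: hole in the mask of z~0.14
m2=((d>0)&(P[...,2]>.135)&(P[...,2]<.145)).astype(np.uint8)
sz=[];n=0
X=P[...,0];Y=P[...,1]
# circle fit of recess rim: top-face points nearest the centre, by angle
q=P[(m2>0)&(np.hypot(X-.547,Y+.065)<.034)&(np.hypot(X-.547,Y+.065)>.02)]
ang=np.arctan2(q[:,1]+.065,q[:,0]-.547); r=np.hypot(q[:,0]-.547,q[:,1]+.065)
b=[]
for a in np.arange(-np.pi,np.pi,.2):
    k=(ang>=a)&(ang<a+.2)
    if k.sum()>5: i=np.argmin(np.where(k,r,9)); b.append(q[i,:2])
b=np.array(b); A=np.c_[2*b,np.ones(len(b))]; sol=np.linalg.lstsq(A,(b**2).sum(1),rcond=None)[0]; print('rim',sol[:2],np.sqrt(sol[2]+sol[:2]@sol[:2]),len(b))
E
```

```text
67 [ 0.54764129 -0.06345861  0.11544141] ((0.5477524399757385, -0.06570684164762497), 0.004986902233213186)
pin in tool [176.3   3.6  -0.8]
rim [ 0.54769132 -0.06404228] 0.026161005637665984 31
```

Call:
jog_arm(rows=[[0.6, 0.05, -0.02, 0.02, 0, 0], [0.6, 0, 0, 0, 0, 0], [0.5, 0, 0, 0, 0, 0], [0, 0, 0, 0, 0, 0], [0, 0, 0, 0, 0, 0]])

```text
time: 8.8
ee_pos: [0.5466, -0.0661, 0.2251]
orientation: [1.055, 1.301, -1.056]
ft_force: [0.6, -1.3, -1.5]
grip_width: 0.026
```

```bash
python3 - <<'E'
from find import *
plan([.547,-.0641,.205],np.deg2rad(12.04))
E
```

```text
t 8.8 pos [ 0.5466 -0.0661  0.2251] jawyaw 0.2069 F [ 0.6 -1.3 -1.5] w 0.026
turn units [-0.033 -0.005  0.013] | shift units NOW-axes [ 0.504  0.021 -0.045] | AFTER-turn axes [ 0.504  0.02  -0.046]
```

Call:
jog_arm(rows=[[0.1, 0.02, -0.04, 0, 0, 0], [0.1, 0, 0, 0, 0, 0], [0.1, 0, 0, 0, 0, 0], [0.1, 0, 0, 0, 0, 0], [0.1, 0, 0, 0, 0, 0]])

```text
time: 9.22
ee_pos: [0.548, -0.0638, 0.2063]
orientation: [1.055, 1.298, -1.053]
ft_force: [0.1, 0.4, 1.1]
grip_width: 0.0266
```

Call:
jog_arm(rows=[[0.05, 0, 0, 0, 0, 0], [0.05, 0, 0, 0, 0, 0], [0.05, 0, 0, 0, 0, 0], [0, 0, 0, 0, 0, 0], [0, 0, 0, 0, 0, 0]])

```text
time: 9.63
ee_pos: [0.5473, -0.0637, 0.1992]
orientation: [1.055, 1.301, -1.055]
ft_force: [-0.2, 0.8, -2.6]
grip_width: 0.0265
```

Call:
jog_arm(rows=[[0.1, 0, 0, 0, 0, 0], [0, 0, 0, 0, 0, 0], [-0.8, 0, 0, 0, 0, 0], [-0.8, 0, 0, 0, 0, 0], [-0.8, 0, 0, 0, 0, 0]])

```text
time: 10.05
ee_pos: [0.5471, -0.0636, 0.2924]
orientation: [1.054, 1.301, -1.055]
ft_force: [0.8, -0.1, -1.1]
grip_width: 0.0261
```

```bash
python3 - <<'E'
from rod import *
im,d,p=shot('wrist','w6'); shot('scene','s6')
P=cloud(d,p)
px=proj(p,[.5473,-.065,.116]); u,v=np.round(px).astype(int); print(px,np.round(P[v-2:v+3,u-2:u+3,2],3).tolist())
plan([.437,-.3225,.29],np.deg2rad(12.04))
i=cv2.imread('pics/s6.png')[150:250,190:330]; cv2.imwrite('pics/s6c.png',cv2.resize(i,None,fx=5,fy=5,interpolation=cv2.INTER_CUBIC))
E
```

```text
[259.04981288 176.01363102] [[0.005, 0.006, 0.006, 0.005, 0.006], [0.004, 0.005, 0.005, 0.006, 0.006], [0.006, 0.004, 0.006, 0.005, 0.005], [0.08, 0.004, 0.005, 0.006, 0.004], [0.085, 0.434, 0.083, 0.083, 0.083]]
t 10.15 pos [ 0.5486 -0.0638  0.2967] jawyaw 0.2081 F [ 0.9 -0.1 -3.1] w 0.0265
turn units [-0.02   0.032 -0.079] | shift units NOW-axes [ 0.153 -4.068  5.75 ] | AFTER-turn axes [ 0.167 -4.079  5.742]
```

View pics/w6.png

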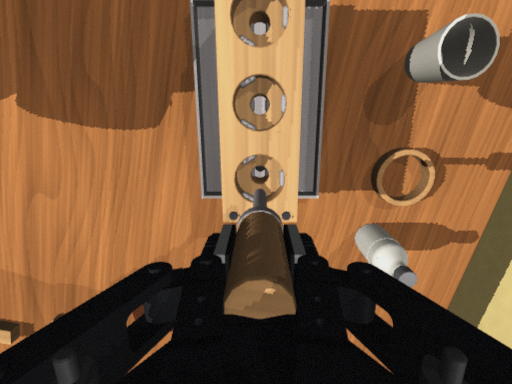

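View pics/s6c.png

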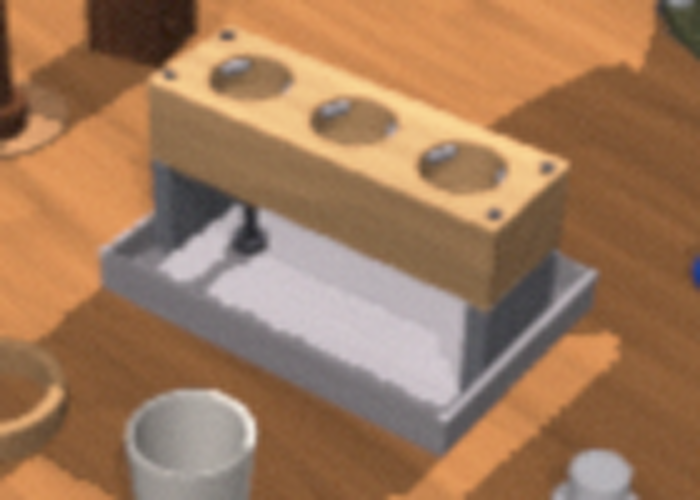

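```bash
python3 - <<'E'
from rod import *
im,d,p=shot('scene','s7'); P=cloud(d,p)
i=cv2.imread('pics/s7.png')[160:220,210:280]; cv2.imwrite('pics/s7c.png',cv2.resize(i,None,fx=9,fy=9,interpolation=cv2.INTER_CUBIC))
i=cv2.imread('pics/scene0.png')[160:220,210:280]; cv2.imwrite('pics/s0c.png',cv2.resize(i,None,fx=9,fy=9,interpolation=cv2.INTER_CUBIC))
m=(im[...,:3].sum(2)<110); m[:180]=0;m[215:]=0;m[:,:228]=0;m[:,255:]=0
q=P[m&(d>0)]; print(np.c_[np.argwhere(m&(d>0)),q.round(3)][::4])
E
```

```text
[]
```

View pics/s7c.png

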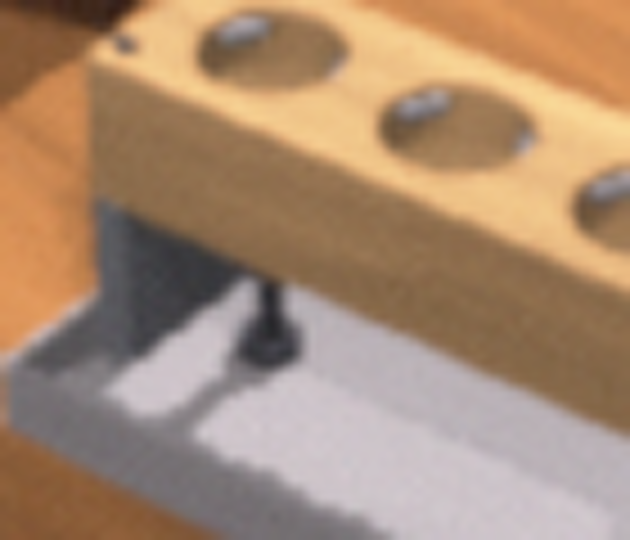

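View pics/s0c.png

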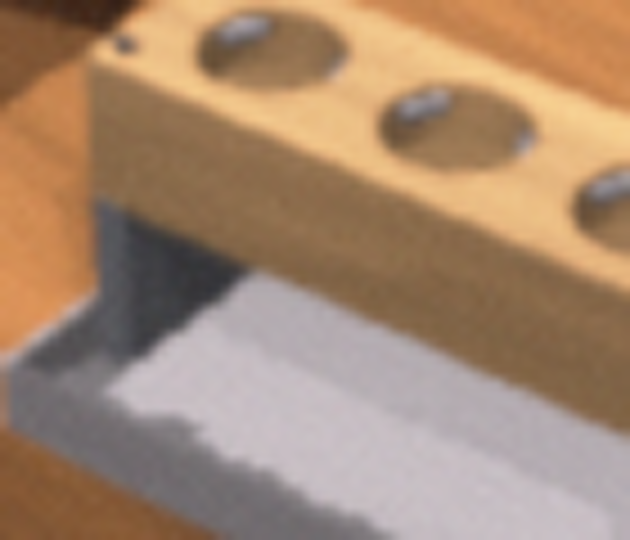

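```bash
python3 - <<'E'
from rod import *
im,d,p=shot('scene'); P=cloud(d,p)
for v in range(190,203): print(v,[tuple(P[v,u].round(3)) for u in (238,240,242)], im[v,240])
plan([.437,-.3225,.29],np.deg2rad(12.04))
E
```

```text
190 [(np.float64(0.522), np.float64(-0.102), np.float64(0.009)), (np.float64(0.582), np.float64(-0.021), np.float64(0.083)), (np.float64(0.579), np.float64(-0.015), np.float64(0.085))] [119  92  67]
191 [(np.float64(0.526), np.float64(-0.098), np.float64(0.008)), (np.float64(0.547), np.float64(-0.062), np.float64(0.039)), (np.float64(0.514), np.float64(-0.09), np.float64(0.007))] [79 66 57]
192 [(np.float64(0.525), np.float64(-0.098), np.float64(0.004)), (np.float64(0.55), np.float64(-0.058), np.float64(0.038)), (np.float64(0.519), np.float64(-0.084), np.float64(0.009))] [57 53 54]
193 [(np.float64(0.534), np.float64(-0.088), np.float64(0.009)), (np.float64(0.55), np.float64(-0.059), np.float64(0.034)), (np.float64(0.522), np.float64(-0.081), np.float64(0.007))] [53 52 56]
194 [(np.float64(0.534), np.float64(-0.088), np.float64(0.005)), (np.float64(0.548), np.float64(-0.061), np.float64(0.028)), (np.float64(0.525), np.float64(-0.077), np.float64(0.007))] [55 52 58]
195 [(np.float64(0.548), np.float64(-0.071), np.float64(0.017)), (np.float64(0.548), np.float64(-0.061), np.float64(0.02
[... 946 characters left out ...]
t64(-0.051), np.float64(0.012)), (np.float64(0.547), np.float64(-0.052), np.float64(0.007))] [77 76 81]
201 [(np.float64(0.561), np.float64(-0.056), np.float64(0.007)), (np.float64(0.557), np.float64(-0.051), np.float64(0.008)), (np.float64(0.551), np.float64(-0.047), np.float64(0.007))] [151 143 147]
202 [(np.float64(0.565), np.float64(-0.051), np.float64(0.008)), (np.float64(0.56), np.float64(-0.047), np.float64(0.008)), (np.float64(0.554), np.float64(-0.044), np.float64(0.006))] [191 182 186]
t 10.25 pos [ 0.5474 -0.0637  0.2913] jawyaw 0.208 F [-0.4  0.6 -4.3] w 0.0265
turn units [-0.021  0.003 -0.008] | shift units NOW-axes [ 0.033 -4.037  5.761] | AFTER-turn axes [ 0.034 -4.049  5.753]
```

Call:
jog_arm(rows=[[0, -0.51, 0.72, -0.02, 0, 0], [0, -0.51, 0.72, 0, 0, 0], [0, -0.51, 0.72, 0, 0, 0], [0, -0.51, 0.72, 0, 0, 0], [0, -0.51, 0.72, 0, 0, 0]])

```text
time: 10.67
ee_pos: [0.4763, -0.2269, 0.2895]
orientation: [1.053, 1.304, -1.054]
ft_force: [0.7, -0.1, -2.2]
grip_width: 0.0263
```

Call:
jog_arm(rows=[[0, -0.51, 0.72, 0, 0, 0], [0, -0.51, 0.72, 0, 0, 0], [0, -0.51, 0.72, 0, 0, 0], [0, 0, 0, 0, 0, 0], [0, 0, 0, 0, 0, 0]])

```text
time: 11.08
ee_pos: [0.4346, -0.3241, 0.2893]
orientation: [1.056, 1.303, -1.056]
ft_force: [0.2, 0.1, -2.9]
grip_width: 0.0269
```

```bash
python3 - <<'E'
from rod import *
plan([.4362,-.3224,.20],np.deg2rad(12.04))
comps('wrist',.074,.085,xr=(.38,.5),yr=(-.4,-.27),amin=100,fn='w8')
rod()
i=cv2.imread('pics/w8.png')[120:220,200:320]; cv2.imwrite('pics/w8c.png',cv2.resize(i,None,fx=5,fy=5,interpolation=cv2.INTER_CUBIC))
E
```

```text
t 11.08 pos [ 0.4346 -0.3241  0.2893] jawyaw 0.2071 F [ 0.2  0.1 -2.9] w 0.0269
turn units [-0.03  -0.025  0.019] | shift units NOW-axes [ 2.233  0.052 -0.027] | AFTER-turn axes [ 2.233  0.047 -0.032]
wrist px [261. 168.] 2124 z 0.0793 mean [ 0.4368 -0.3213] circ [ 0.437  -0.3228] 0.0443 rect [ 0.4371 -0.3231] [0.064 0.064] 24.5 rgb [93. 53. 32.]
-0.02 -0.0 567 tool y mid 0.4 w 28.7 z min(cam side) [-13.7 -11.4  -3.2]
-0.06 -0.05 48 tool y mid 0.4 w 10.0 z min(cam side) [-4.8 -4.  -0.5]
-0.08 -0.07 44 tool y mid 0.5 w 10.7 z min(cam side) [-4.9 -3.8  0.1]
-0.094 -0.084 40 tool y mid 0.9 w 10.6 z min(cam side) [-4.9 -3.8  0.8]
-0.105 -0.095 7 tool y mid 0.9 w 9.0 z min(cam side) [-4.6 -4.6 -1.9]
```

View pics/w8c.png

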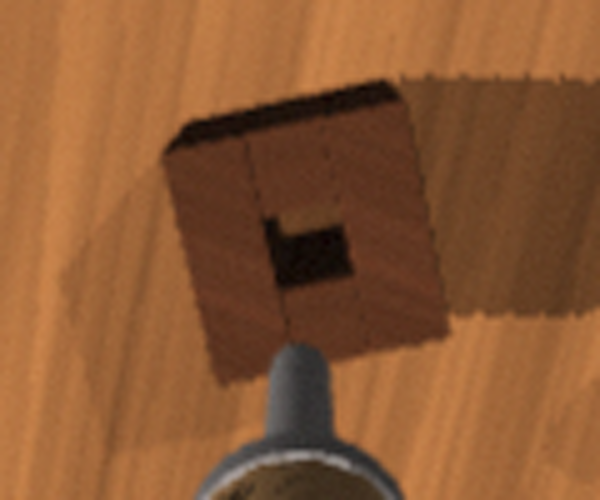

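Call:
jog_arm(rows=[[0.6, 0.05, -0.03, -0.03, 0, 0], [0.6, 0, 0, 0, 0, 0], [0.6, 0, 0, 0, 0, 0], [0.6, 0, 0, 0, 0, 0], [0, 0, 0, 0, 0, 0]])

```text
time: 11.6
ee_pos: [0.4365, -0.319, 0.1905]
orientation: [1.051, 1.311, -1.051]
ft_force: [-0.9, 0.1, -3.1]
grip_width: 0.0263
```

Call:
jog_arm(rows=[[0.1, 0, 0, 0, 0, 0], [0.1, 0, 0, 0, 0, 0], [0, 0, 0, 0, 0, 0], [0, 0, 0, 0, 0, 0], [0, 0, 0, 0, 0, 0]])

```text
time: 12.02
ee_pos: [0.4377, -0.3215, 0.1882]
orientation: [1.051, 1.301, -1.051]
ft_force: [-0.4, 0.2, -2.8]
grip_width: 0.0262
```

```bash
python3 - <<'E'
from rod import *
plan([.4364,-.3224,.104],np.deg2rad(12.04))
E
```

```text
t 12.02 pos [ 0.4377 -0.3215  0.1882] jawyaw 0.2131 F [-0.4  0.2 -2.8] w 0.0262
turn units [ 0.03   0.011 -0.009] | shift units NOW-axes [ 2.105 -0.039  0.012] | AFTER-turn axes [ 2.105 -0.037  0.014]
```

Call:
jog_arm(rows=[[0.1, -0.04, 0.01, 0.03, 0, 0], [0.3, 0, 0, 0, 0, 0], [0.3, 0, 0, 0, 0, 0], [0.3, 0, 0, 0, 0, 0], [0.3, 0, 0, 0, 0, 0]])

```text
time: 12.43
ee_pos: [0.4359, -0.3223, 0.1348]
orientation: [1.053, 1.301, -1.053]
ft_force: [1.1, -1.4, -2.9]
grip_width: 0.0263
```

Call:
jog_arm(rows=[[0.3, 0, 0, 0, 0, 0], [0.25, 0, 0, 0, 0, 0], [0.15, 0, 0, 0, 0, 0], [0, 0, 0, 0, 0, 0], [0, 0, 0, 0, 0, 0]])

```text
time: 12.85
ee_pos: [0.436, -0.3222, 0.1075]
orientation: [1.053, 1.301, -1.053]
ft_force: [1.2, 0.5, -2.3]
grip_width: 0.0264
```

```bash
python3 - <<'E'
from rod import *
plan([.4364,-.3224,.102],np.deg2rad(12.04))
E
```

```text
t 12.85 pos [ 0.436  -0.3222  0.1075] jawyaw 0.2099 F [ 1.2  0.5 -2.3] w 0.0264
turn units [-0.003  0.001 -0.001] | shift units NOW-axes [0.137 0.008 0.006] | AFTER-turn axes [0.137 0.008 0.006]
```

Call:
jog_arm(rows=[[0.08, 0, 0, 0, 0, 0], [0.05, 0, 0, 0, 0, 0], [0, 0, 0, 0, 0, 0], [0, 0, 0, 0, 0, 0], [0, 0, 0, 0, 0, 0]])

```text
time: 13.27
ee_pos: [0.436, -0.3222, 0.1023]
orientation: [1.053, 1.301, -1.053]
ft_force: [0.1, -0.1, -2.2]
grip_width: 0.0265
```

Call:
jog_arm(rows=[[0, 0, 0, 0, 0, 0], [0, 0, 0, 0, 0, 0], [0, 0, 0, 0, 0, 0], [0, 0, 0, 0, 0, 0], [0, 0, 0, 0, 0, 0]], claw=-0.3)

```text
time: 13.68
ee_pos: [0.436, -0.3222, 0.1022]
orientation: [1.053, 1.301, -1.053]
ft_force: [-0.6, -0.5, -0.2]
grip_width: 0.0558
```

Call:
jog_arm(rows=[[-0.3, 0, 0, 0, 0, 0], [-0.8, 0, 0, 0, 0, 0], [-0.9, 0, 0, 0, 0, 0], [-0.9, 0, 0, 0, 0, 0], [-0.9, 0, 0, 0, 0, 0]])

```text
time: 14.1
ee_pos: [0.4357, -0.3219, 0.2569]
orientation: [1.053, 1.301, -1.053]
ft_force: [0.9, 0.6, -0.5]
grip_width: 0.0553
```

```bash
python3 - <<'E'
from rod import *
shot('wrist','w9')
comps('top',.152,.166,xr=(.38,.5),yr=(-.4,-.27),amin=20)
comps('top',.033,.046,yr=(.1,.45),fn='t9')
plan([.423,.2645,.28],np.deg2rad(12.04))
E
```

```text
top px [411. 238.] 120 z 0.1591 mean [ 0.4359 -0.3221] circ [ 0.436  -0.3224] 0.0139 rect [ 0.4351 -0.323 ] [0.025 0.025] 88.8 rgb [156. 124.  88.]
top px [168. 188.] 140 z 0.0393 mean [0.5597 0.2583] circ [0.5603 0.2588] 0.0176 rect [0.5597 0.2582] [0.033 0.033] 41.1 rgb [129. 129. 128.]
top px [129. 223.] 144 z 0.0392 mean [0.4688 0.3588] circ [0.4688 0.3594] 0.017 rect [0.4687 0.3595] [0.033 0.031] 90.0 rgb [178. 182. 184.]
top px [166. 242.] 141 z 0.0394 mean [0.4208 0.2631] circ [0.4206 0.2633] 0.0172 rect [0.4208 0.2632] [0.032 0.033] 62.9 rgb [137. 137. 136.]
top px [128. 273.] 151 z 0.039 mean [0.3408 0.3584] circ [0.3402 0.3588] 0.0178 rect [0.3408 0.3583] [0.033 0.034] 74.8 rgb [157.  40.  38.]
top px [201. 279.] 147 z 0.0393 mean [0.3275 0.1716] circ [0.327  0.1715] 0.0176 rect [0.3275 0.1714] [0.033 0.033] 2.9 rgb [26. 49. 99.]
top px [170. 282.] 151 z 0.0394 mean [0.3195 0.2524] circ [0.3194 0.2528] 0.0172 rect [0.319  0.2524] [0.033 0.033] 27.8 rgb [115.  29.  27.]
t 14.25 pos [ 0.4366 -0.3226  0.2578] jawyaw 0.2101 F [ 0.5 -0.1 -0.8] w 0.0556
turn units [-0.001  0.048 -0.037] | shift units NOW-axes [ -0.615   2.731 -14.423] | AFTER-turn axes [ -0.556   2.73  -14.425]
```

View pics/w9.png

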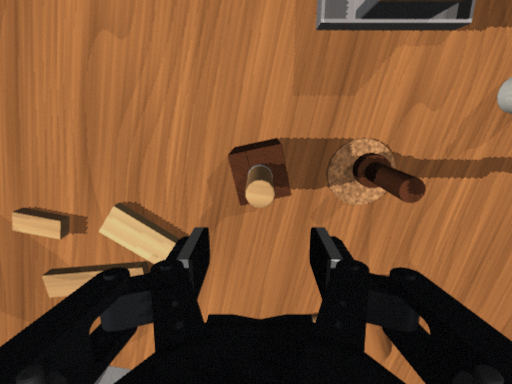

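View pics/t9.png

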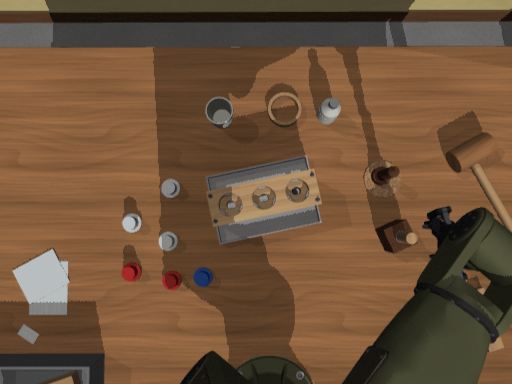

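Call:
jog_arm(rows=[[0, 0.17, -0.9, 0, 0, 0], [0, 0.17, -0.9, 0, 0, 0], [0, 0.17, -0.9, 0, 0, 0], [0, 0.17, -0.9, 0, 0, 0], [0, 0.17, -0.9, 0, 0, 0]], claw=-0.5)

```text
time: 14.67
ee_pos: [0.4309, -0.1373, 0.2536]
orientation: [1.053, 1.302, -1.054]
ft_force: [0.7, -0.6, 0.7]
grip_width: 0.0639
```

Call:
jog_arm(rows=[[0, 0.17, -0.9, 0, 0, 0], [0, 0.17, -0.9, 0, 0, 0], [0, 0.17, -0.9, 0, 0, 0], [0, 0.17, -0.9, 0, 0, 0], [0, 0.17, -0.9, 0, 0, 0]])

```text
time: 15.08
ee_pos: [0.4266, 0.0458, 0.2538]
orientation: [1.053, 1.302, -1.054]
ft_force: [1.5, 0.0, 0.4]
grip_width: 0.0639
```

Call:
jog_arm(rows=[[0, 0.17, -0.9, 0, 0, 0], [0, 0.17, -0.9, 0, 0, 0], [0, 0.17, -0.9, 0, 0, 0], [0, 0.1, -0.5, 0, 0, 0], [0, 0, 0, 0, 0, 0]])

```text
time: 15.5
ee_pos: [0.4238, 0.1774, 0.2535]
orientation: [1.05, 1.304, -1.051]
ft_force: [0.1, -1.0, 0.7]
grip_width: 0.0643
```

```bash
python3 - <<'E'
from rod import *
plan([.4215,.264,.258],np.deg2rad(12.04))
comps('wrist',.033,.046,yr=(.1,.45),fn='w10')
E
```

```text
t 15.5 pos [0.4238 0.1774 0.2535] jawyaw 0.2135 F [ 0.1 -1.   0.7] w 0.0643
turn units [ 0.034 -0.003  0.014] | shift units NOW-axes [-0.113  0.403 -2.128] | AFTER-turn axes [-0.114  0.396 -2.129]
wrist px [224.   7.] 386 z 0.0391 mean [0.3447 0.3513] circ [0.3434 0.3572] 0.0164 rect [0.3448 0.3506] [0.033 0.015] 12.1 rgb [211.  44.  42.]
wrist px [332.  25.] 814 z 0.0394 mean [0.4701 0.3599] circ [0.4701 0.3604] 0.0175 rect [0.4704 0.3602] [0.034 0.034] 15.0 rgb [239. 240. 241.]
wrist px [190.  91.] 666 z 0.0392 mean [0.3211 0.2542] circ [0.3208 0.2541] 0.0172 rect [0.321 0.254] [0.033 0.034] 5.8 rgb [157.  29.  27.]
wrist px [273. 100.] 630 z 0.0394 mean [0.4225 0.265 ] circ [0.4227 0.2648] 0.0171 rect [0.4227 0.265 ] [0.033 0.033] 12.3 rgb [197. 195. 191.]
wrist px [379. 129.] 624 z 0.0394 mean [0.5606 0.2597] circ [0.5616 0.2602] 0.0177 rect [0.5617 0.2595] [0.035 0.032] 12.3 rgb [190. 186. 182.]
wrist px [188. 157.] 555 z 0.0392 mean [0.3295 0.1732] circ [0.3289 0.1727] 0.0172 rect [0.329  0.1731] [0.033 0.033] 11.1 rgb [ 34.  72. 167.]
wrist px [310. 207.] 202 z 0.0386 mean [0.5026 0.1408] circ [0.5055 0.1348] 0.0428 rect [0.5032 0.1409] [0.085 0.013] 20.6 rgb [48. 48. 49.]
wrist px [461. 243.] 272 z 0.0396 mean [0.7265 0.1332] circ [0.7403 0.1282] 0.0291 rect [0.7304 0.1312] [0.058 0.022] 73.3 rgb [157. 152. 140.]
```

Call:
jog_arm(rows=[[0, 0.14, -0.72, 0.03, 0, 0], [0, 0.14, -0.72, 0, 0, 0], [0, 0.14, -0.72, 0, 0, 0], [0.5, 0, 0, 0, 0, 0], [0, 0, 0, 0, 0, 0]])

```text
time: 15.97
ee_pos: [0.4221, 0.262, 0.2309]
orientation: [1.051, 1.302, -1.059]
ft_force: [-1.1, -1.0, -1.6]
grip_width: 0.0642
```

```bash
python3 - <<'E'
from rod import *
plan([.4222,.2645,.015],np.deg2rad(12.04))
E
```

```text
t 15.97 pos [0.4221 0.262  0.2309] jawyaw 0.208 F [-1.1 -1.  -1.6] w 0.0642
turn units [-0.021  0.015  0.049] | shift units NOW-axes [ 5.398  0.041 -0.069] | AFTER-turn axes [ 5.398  0.014 -0.061]
```

Call:
jog_arm(rows=[[0.9, 0.02, -0.06, 0, 0, 0], [0.9, 0, 0, 0, 0, 0], [0.9, 0, 0, 0, 0, 0], [0.9, 0, 0, 0, 0, 0], [0.4, 0, 0, 0, 0, 0]])

```text
time: 16.38
ee_pos: [0.4221, 0.2626, 0.0705]
orientation: [1.052, 1.302, -1.061]
ft_force: [-1.1, -0.2, -0.7]
grip_width: 0.0644
```

```bash
python3 - <<'E'
from rod import *
plan([.4222,.2645,.015],np.deg2rad(12.04))
comps('wrist',.033,.046,xr=(.39,.45),yr=(.23,.3),fn='w11')
E
```

```text
t 16.38 pos [0.4221 0.2626 0.0705] jawyaw 0.2055 F [-1.1 -0.2 -0.7] w 0.0644
turn units [-0.046  0.017  0.053] | shift units NOW-axes [ 1.387  0.019 -0.048] | AFTER-turn axes [ 1.387  0.012 -0.045]
wrist px [260. 216.] 1972 z 0.0392 mean [0.4222 0.2659] circ [0.4227 0.265 ] 0.0174 rect [0.4224 0.2651] [0.034 0.034] 55.9 rgb [183. 180. 176.]
```

View pics/w11.png

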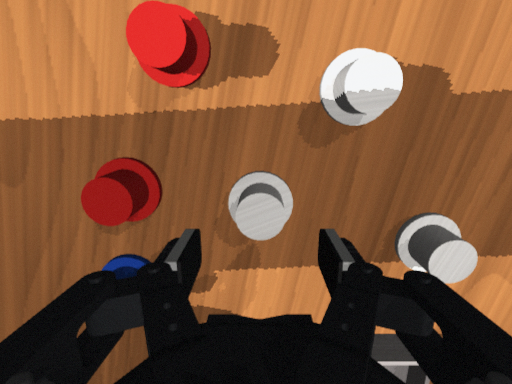

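Call:
jog_arm(rows=[[0.5, 0.02, -0.05, -0.05, 0, 0], [0.5, 0, 0, 0, 0, 0], [0.35, 0, 0, 0, 0, 0], [0, 0, 0, 0, 0, 0], [0, 0, 0, 0, 0, 0]])

```text
time: 16.85
ee_pos: [0.4243, 0.2664, 0.021]
orientation: [1.052, 1.302, -1.053]
ft_force: [0.3, 0.1, 0.2]
grip_width: 0.064
```

```bash
python3 - <<'E'
from rod import *
plan([.4225,.2648,.016],np.deg2rad(12.04))
E
```

```text
t 16.85 pos [0.4243 0.2664 0.021 ] jawyaw 0.211 F [0.3 0.1 0.2] w 0.064
turn units [0.009 0.002 0.003] | shift units NOW-axes [ 0.125 -0.053  0.029] | AFTER-turn axes [ 0.125 -0.053  0.029]
```

Call:
jog_arm(rows=[[0.1, -0.05, 0.03, 0, 0, 0], [0, 0, 0, 0, 0, 0], [0, 0, 0, 0, 0, 0], [0, 0, 0, 0, 0, 0], [0, 0, 0, 0, 0, 0]])

```text
time: 17.27
ee_pos: [0.4224, 0.2656, 0.0166]
orientation: [1.052, 1.302, -1.051]
ft_force: [-0.2, -0.3, 0.5]
grip_width: 0.0642
```

Call:
jog_arm(rows=[[0, 0, 0, 0, 0, 0], [0, 0, 0, 0, 0, 0], [0, 0, 0, 0, 0, 0], [0, 0, 0, 0, 0, 0], [0, 0, 0, 0, 0, 0]], claw=1, squeeze=40)

```text
time: 17.68
ee_pos: [0.4223, 0.2656, 0.0164]
orientation: [1.052, 1.302, -1.051]
ft_force: [-1.1, 0.3, 4.8]
grip_width: 0.0326
```

Call:
jog_arm(rows=[[-0.3, 0, 0, 0, 0, 0], [-0.8, 0, 0, 0, 0, 0], [-0.9, 0, 0, 0, 0, 0], [-0.9, 0, 0, 0, 0, 0], [-0.9, 0, 0, 0, 0, 0]])

```text
time: 18.1
ee_pos: [0.4217, 0.2653, 0.1696]
orientation: [1.051, 1.302, -1.052]
ft_force: [0.8, 0.4, -0.8]
grip_width: 0.0322
```

Call:
jog_arm(rows=[[-0.8, 0, 0, 0, 0, 0], [-0.8, 0, 0, 0, 0, 0], [0, 0, 0, 0, 0, 0], [0, 0, 0, 0, 0, 0], [0, 0, 0, 0, 0, 0]])

```text
time: 18.52
ee_pos: [0.4218, 0.2653, 0.231]
orientation: [1.051, 1.303, -1.053]
ft_force: [-0.1, -0.4, -0.5]
grip_width: 0.0329
```

```bash
cat > held.py <<'E'
from rod import *
def held():
    s,p,Rm=state(); im,d,pr=shot('wrist'); P=cloud(d,pr); Q=(P-p)@Rm
    # cap top in hand: bright/grey surface with tool x approx -0.024 near axis
    m=(d>0)&(np.abs(Q[...,1])<.03)&(np.abs(Q[...,2])<.03)&(Q[...,0]>-.035)&(Q[...,0]<.03)&(im.min(2)>70)
    q=Q[m]; h,e=np.histogram(q[:,0],bins=np.arange(-.035,.03,.002)); print([(round(a,3),int(b)) for a,b in zip(e,h) if b>20])
    x0=e[np.argmax(h)]+.001
    t=q[np.abs(q[:,0]-x0)<.003]; c=cv2.minEnclosingCircle(t[:,1:].astype(np.float32)); print('cap top tool x',np.median(t[:,0]).round(4),'circle y,z,r',np.round(c[0],4),round(c[1],4))
E
python3 - <<'E'
from held import *
plan([.5475,-.0647,.23],np.deg2rad(12.04))
held(); shot('wrist','w12')
E
```

```text
t 18.52 pos [0.4218 0.2653 0.231 ] jawyaw 0.212 F [-0.1 -0.4 -0.5] w 0.0329
turn units [0.019 0.003 0.014] | shift units NOW-axes [0.026 1.336 8.726] | AFTER-turn axes [0.025 1.353 8.724]
[(np.float64(-0.025), 1407), (np.float64(-0.023), 2080), (np.float64(-0.021), 104), (np.float64(-0.019), 67), (np.float64(-0.017), 72), (np.float64(-0.015), 67), (np.float64(-0.013), 64), (np.float64(-0.011), 59), (np.float64(-0.009), 61), (np.float64(-0.007), 60), (np.float64(-0.005), 59), (np.float64(-0.003), 66), (np.float64(-0.001), 53), (np.float64(0.001), 46), (np.float64(0.003), 522), (np.float64(0.005), 753), (np.float64(0.007), 62)]
cap top tool x -0.0228 circle y,z,r [-0.0005  0.0004] 0.0178
```

View pics/w12.png

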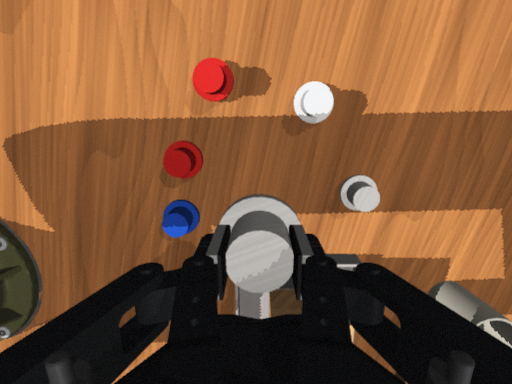

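Call:
jog_arm(rows=[[0, 0.15, 0.95, 0.02, 0, 0], [0, 0.15, 0.95, 0, 0, 0], [0, 0.15, 0.95, 0, 0, 0], [0, 0.15, 0.95, 0, 0, 0], [0, 0.15, 0.95, 0, 0, 0]])

```text
time: 19.03
ee_pos: [0.4911, 0.0841, 0.2309]
orientation: [1.052, 1.303, -1.054]
ft_force: [-0.1, -0.4, -0.6]
grip_width: 0.0327
```

Call:
jog_arm(rows=[[0, 0.15, 0.95, 0, 0, 0], [0, 0.15, 0.95, 0, 0, 0], [0, 0.15, 0.95, 0, 0, 0], [0, 0.15, 0.95, 0, 0, 0], [0, 0, 0.2, 0, 0, 0]])

```text
time: 19.45
ee_pos: [0.5487, -0.0701, 0.2303]
orientation: [1.054, 1.301, -1.057]
ft_force: [-0.3, -0.2, -1.8]
grip_width: 0.0328
```

```bash
python3 - <<'E'
from held import *
plan([.5472,-.0646,.23],np.deg2rad(12.04))
E
```

```text
t 19.45 pos [ 0.5487 -0.0701  0.2303] jawyaw 0.2066 F [-0.3 -0.2 -1.8] w 0.0328
turn units [-0.036 -0.001  0.023] | shift units NOW-axes [ 0.008 -0.008 -0.141] | AFTER-turn axes [ 0.008 -0.008 -0.141]
```

Call:
jog_arm(rows=[[0, 0, -0.14, -0.03, 0, 0], [0.4, 0, 0, 0, 0, 0], [0.5, 0, 0, 0, 0, 0], [0.5, 0, 0, 0, 0, 0], [0, 0, 0, 0, 0, 0]])

```text
time: 19.87
ee_pos: [0.5448, -0.0587, 0.1717]
orientation: [1.048, 1.309, -1.054]
ft_force: [-0.5, 0.5, -1.2]
grip_width: 0.0329
```

```bash
python3 - <<'E'
from held import *
plan([.5472,-.0646,.15],np.deg2rad(12.04))
shot('wrist','w13')
plan([.5472,-.0646,.15],np.deg2rad(12.04))
E
```

```text
t 19.87 pos [ 0.5448 -0.0587  0.1717] jawyaw 0.2139 F [-0.5  0.5 -1.2] w 0.0329
turn units [ 0.038 -0.029  0.066] | shift units NOW-axes [0.542 0.03  0.159] | AFTER-turn axes [0.543 0.027 0.157]
t 19.92 pos [ 0.5457 -0.0589  0.1741] jawyaw 0.2139 F [-0.3 -0.3  0.4] w 0.0326
turn units [ 0.037 -0.019  0.042] | shift units NOW-axes [0.602 0.01  0.147] | AFTER-turn axes [0.602 0.008 0.146]
```

View pics/w13.png

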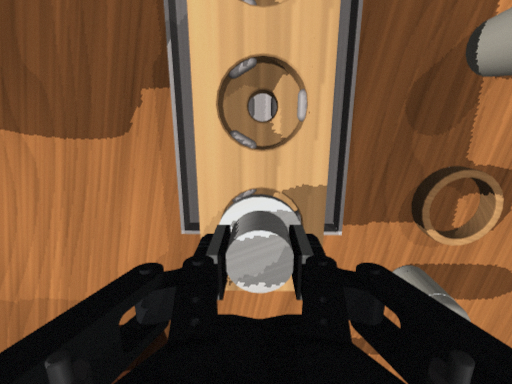

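Call:
jog_arm(rows=[[0.1, 0.01, 0.15, 0.03, 0, 0], [0, 0, 0, 0, 0, 0], [0, 0, 0, 0, 0, 0], [0, 0, 0, 0, 0, 0], [0, 0, 0, 0, 0, 0]])

```text
time: 20.33
ee_pos: [0.5486, -0.0659, 0.1727]
orientation: [1.053, 1.3, -1.053]
ft_force: [0.4, 0.0, -0.4]
grip_width: 0.0327
```

```bash
python3 - <<'E'
from held import *
plan([.5472,-.0646,.15],np.deg2rad(12.04))
im,d,p=shot('wrist'); P=cloud(d,p); Z=P[...,2]
c0=np.array([.5305,.0136])
# middle seat rim from this view
def rim(c,n=2):
    c=np.array(c)
    for _ in range(n):
        r=np.hypot(P[...,0]-c[0],P[...,1]-c[1]); q=P[(d>0)&(Z>.136)&(Z<.143)&(r<.036)&(r>.018)]
        a=np.arctan2(q[:,1]-c[1],q[:,0]-c[0]); rr=np.hypot(q[:,0]-c[0],q[:,1]-c[1]); b=[]
        for t in np.arange(-np.pi,np.pi,.15):
            k=(a>=t)&(a<t+.15)
            if k.sum()>5: i=np.argsort(np.where(k,rr,9))[1]; b.append(q[i,:2])
        b=np.array(b); s=np.linalg.lstsq(np.c_[2*b,np.ones(len(b))],(b**2).sum(1),rcond=None)[0]; c=s[:2]
    print('rim',c.round(4),np.sqrt(s[2]+c@c).round(4),len(b))
rim(c0)
E
```

```text
t 20.33 pos [ 0.5486 -0.0659  0.1727] jawyaw 0.2099 F [ 0.4  0.  -0.4] w 0.0327
turn units [-0.002  0.003 -0.008] | shift units NOW-axes [ 0.566 -0.029 -0.039] | AFTER-turn axes [ 0.566 -0.029 -0.039]
rim [0.5309 0.0145] 0.0266 42
```

Call:
jog_arm(rows=[[0, -0.02, -0.04, 0, 0, 0], [0.2, 0, 0, 0, 0, 0], [0.2, 0, 0, 0, 0, 0], [0.1, 0, 0, 0, 0, 0], [0, 0, 0, 0, 0, 0]])

```text
time: 20.8
ee_pos: [0.5468, -0.0644, 0.1505]
orientation: [1.052, 1.303, -1.054]
ft_force: [-0.1, 0.1, 0.1]
grip_width: 0.0325
```

```bash
python3 - <<'E'
from held import *
plan([.5474,-.0643,.15],np.deg2rad(12.04))
E
```

```text
t 20.8 pos [ 0.5468 -0.0644  0.1505] jawyaw 0.21 F [-0.1  0.1  0.1] w 0.0325
turn units [-0.001 -0.009  0.022] | shift units NOW-axes [0.012 0.016 0.002] | AFTER-turn axes [0.012 0.016 0.002]
```

Call:
jog_arm(rows=[[0.02, 0, 0, 0, 0, 0], [0, 0, 0, 0, 0, 0], [0, 0, 0, 0, 0, 0], [0, 0, 0, 0, 0, 0], [0, 0, 0, 0, 0, 0]], claw=-0.5)

```text
time: 21.22
ee_pos: [0.5475, -0.0645, 0.1515]
orientation: [1.053, 1.301, -1.053]
ft_force: [-0.5, 0.4, 0.4]
grip_width: 0.064
```

Call:
jog_arm(rows=[[-0.3, 0, 0, 0, 0, 0], [-0.6, 0, 0, 0, 0, 0], [-0.8, 0, 0, 0, 0, 0], [-0.4, 0, 0, 0, 0, 0], [0, 0, 0, 0, 0, 0]])

```text
time: 21.63
ee_pos: [0.5486, -0.0647, 0.2394]
orientation: [1.055, 1.295, -1.05]
ft_force: [-0.2, -0.4, 0.2]
grip_width: 0.064
```

```bash
python3 - <<'E'
from held import *
comps('wrist',.165,.182,xr=(.5,.6),yr=(-.12,0),fn='w14')
comps('top',.033,.046,yr=(.1,.45))
plan([.561,.2595,.23],np.deg2rad(12.04))
E
```

```text
wrist px [258. 200.] 1381 z 0.1707 mean [ 0.5473 -0.0622] circ [ 0.5475 -0.0629] 0.0172 rect [ 0.5474 -0.0628] [0.033 0.034] 13.2 rgb [223. 225. 224.]
top px [168. 188.] 143 z 0.0391 mean [0.5596 0.2583] circ [0.5599 0.2586] 0.0171 rect [0.5597 0.2583] [0.033 0.032] 60.7 rgb [139. 139. 138.]
top px [129. 223.] 144 z 0.0392 mean [0.4687 0.359 ] circ [0.4687 0.3591] 0.0174 rect [0.4687 0.3594] [0.034 0.031] 90.0 rgb [194. 198. 201.]
top px [128. 273.] 150 z 0.0395 mean [0.3408 0.3584] circ [0.3407 0.3592] 0.0179 rect [0.3404 0.3581] [0.033 0.033] 2.0 rgb [170.  44.  42.]
top px [201. 279.] 148 z 0.0392 mean [0.3273 0.1717] circ [0.327  0.1724] 0.0176 rect [0.327  0.1719] [0.032 0.033] 62.0 rgb [ 29.  54. 109.]
top px [169. 282.] 148 z 0.0393 mean [0.3192 0.2527] circ [0.319 0.253] 0.0176 rect [0.3187 0.2528] [0.033 0.033] 27.4 rgb [117.  30.  29.]
t 21.73 pos [ 0.5474 -0.0644  0.2353] jawyaw 0.21 F [ 0.9  0.1 -1.1] w 0.0639
turn units [-0.001  0.003 -0.006] | shift units NOW-axes [ 0.132  2.022 -7.85 ] | AFTER-turn axes [ 0.133  2.023 -7.849]
```

View pics/w14.png

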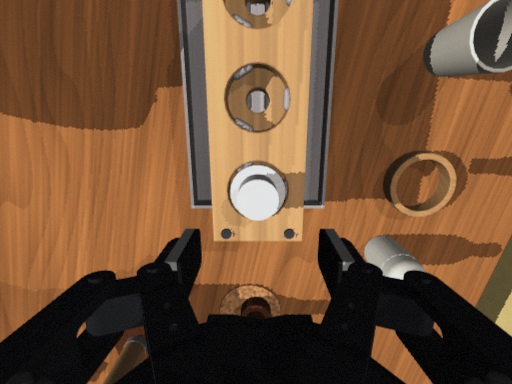

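Call:
jog_arm(rows=[[0, 0.22, -0.87, 0, 0, 0], [0, 0.22, -0.87, 0, 0, 0], [0, 0.22, -0.87, 0, 0, 0], [0, 0.22, -0.87, 0, 0, 0], [0, 0.22, -0.87, 0, 0, 0]])

```text
time: 22.15
ee_pos: [0.5535, 0.1165, 0.2338]
orientation: [1.052, 1.303, -1.055]
ft_force: [0.4, 0.3, 0.3]
grip_width: 0.0637
```

Call:
jog_arm(rows=[[0, 0.22, -0.87, 0, 0, 0], [0, 0.22, -0.87, 0, 0, 0], [0, 0.22, -0.87, 0, 0, 0], [0.1, 0.22, -0.87, 0, 0, 0], [0, 0, 0, 0, 0, 0]])

```text
time: 22.57
ee_pos: [0.5582, 0.2634, 0.2285]
orientation: [1.048, 1.306, -1.052]
ft_force: [0.1, 0.3, -0.5]
grip_width: 0.064
```

Call:
jog_arm(rows=[[0, 0, 0, 0, 0, 0], [0.8, 0, 0, 0, 0, 0], [0.9, 0, 0, 0, 0, 0], [0.9, 0, 0, 0, 0, 0], [0.9, 0, 0, 0, 0, 0]])

```text
time: 22.98
ee_pos: [0.5592, 0.2568, 0.0892]
orientation: [1.054, 1.301, -1.055]
ft_force: [1.4, 0.7, -0.2]
grip_width: 0.064
```

```bash
python3 - <<'E'
from held import *
plan([.5614,.2598,.0165],np.deg2rad(12.04))
comps('wrist',.033,.046,xr=(.52,.6),yr=(.22,.31),fn='w15')
E
```

```text
t 22.98 pos [0.5592 0.2568 0.0892] jawyaw 0.2087 F [ 1.4  0.7 -0.2] w 0.064
turn units [-0.014  0.003  0.006] | shift units NOW-axes [ 1.818  0.07  -0.062] | AFTER-turn axes [ 1.818  0.069 -0.061]
wrist px [263. 207.] 1644 z 0.0393 mean [0.5613 0.2606] circ [0.5616 0.2596] 0.0173 rect [0.5615 0.2599] [0.033 0.034] 31.4 rgb [186. 183. 179.]
```

Call:
jog_arm(rows=[[0.4, 0.06, -0.05, 0, 0, 0], [0.5, 0, 0, 0, 0, 0], [0.4, 0, 0, 0, 0, 0], [0.3, 0, 0, 0, 0, 0], [0, 0, 0, 0, 0, 0]])

```text
time: 23.45
ee_pos: [0.5606, 0.2596, 0.0253]
orientation: [1.051, 1.303, -1.057]
ft_force: [-0.4, 0.2, -0.7]
grip_width: 0.064
```

```bash
python3 - <<'E'
from held import *
plan([.5615,.2598,.0165],np.deg2rad(12.04))
E
```

```text
t 23.45 pos [0.5606 0.2596 0.0253] jawyaw 0.2091 F [-0.4  0.2 -0.7] w 0.064
turn units [-0.01   0.007  0.037] | shift units NOW-axes [0.22  0.024 0.   ] | AFTER-turn axes [0.22  0.023 0.001]
```

Call:
jog_arm(rows=[[0.15, 0.02, 0, 0, 0, 0], [0.05, 0, 0, 0, 0, 0], [0, 0, 0, 0, 0, 0], [0, 0, 0, 0, 0, 0], [0, 0, 0, 0, 0, 0]])

```text
time: 23.87
ee_pos: [0.5625, 0.2611, 0.02]
orientation: [1.054, 1.301, -1.052]
ft_force: [-1.5, 0.1, -0.5]
grip_width: 0.0637
```

Call:
jog_arm(rows=[[0, 0, 0, 0, 0, 0], [0, 0, 0, 0, 0, 0], [0, 0, 0, 0, 0, 0], [0, 0, 0, 0, 0, 0], [0, 0, 0, 0, 0, 0]], claw=1)

```text
time: 24.28
ee_pos: [0.5625, 0.2611, 0.0198]
orientation: [1.054, 1.301, -1.052]
ft_force: [-0.6, -0.9, 5.7]
grip_width: 0.0327
```

Call:
jog_arm(rows=[[-0.3, 0, 0, 0, 0, 0], [-0.8, 0, 0, 0, 0, 0], [-0.9, 0, 0, 0, 0, 0], [-0.9, 0, 0, 0, 0, 0], [-0.9, 0, 0, 0, 0, 0]])

```text
time: 24.7
ee_pos: [0.5618, 0.2608, 0.1736]
orientation: [1.053, 1.301, -1.053]
ft_force: [1.1, 0.1, 0.0]
grip_width: 0.0323
```

Call:
jog_arm(rows=[[-0.8, 0, 0, 0, 0, 0], [-0.6, 0, 0, 0, 0, 0], [0, 0, 0, 0, 0, 0], [0, 0, 0, 0, 0, 0], [0, 0, 0, 0, 0, 0]])

```text
time: 25.12
ee_pos: [0.5618, 0.2608, 0.2265]
orientation: [1.052, 1.302, -1.054]
ft_force: [-0.2, -0.2, -0.7]
grip_width: 0.0329
```

```bash
python3 - <<'E'
from held import *
plan([.5307,.014,.225],np.deg2rad(12.04))
held()
E
```

```text
t 25.12 pos [0.5618 0.2608 0.2265] jawyaw 0.21 F [-0.2 -0.2 -0.7] w 0.0329
turn units [-0.002  0.002  0.014] | shift units NOW-axes [ 0.042 -2.047  5.872] | AFTER-turn axes [ 0.038 -2.048  5.872]
[(np.float64(-0.023), 21), (np.float64(-0.021), 2544), (np.float64(-0.019), 781), (np.float64(-0.017), 81), (np.float64(-0.015), 71), (np.float64(-0.013), 72), (np.float64(-0.011), 58), (np.float64(-0.009), 65), (np.float64(-0.007), 58), (np.float64(-0.005), 65), (np.float64(-0.003), 56), (np.float64(-0.001), 50), (np.float64(0.001), 55), (np.float64(0.003), 48), (np.float64(0.005), 55), (np.float64(0.007), 958), (np.float64(0.009), 304), (np.float64(0.011), 40)]
cap top tool x -0.0194 circle y,z,r [-0.0005  0.001 ] 0.0179
```

Call:
jog_arm(rows=[[0, -0.29, 0.84, 0, 0, 0], [0, -0.29, 0.84, 0, 0, 0], [0, -0.29, 0.84, 0, 0, 0], [0, -0.29, 0.84, 0, 0, 0], [0, -0.29, 0.84, 0, 0, 0]])

```text
time: 25.58
ee_pos: [0.5396, 0.0831, 0.2259]
orientation: [1.052, 1.303, -1.055]
ft_force: [0.2, -1.4, 0.1]
grip_width: 0.0328
```

Call:
jog_arm(rows=[[0, -0.29, 0.84, 0, 0, 0], [0, -0.29, 0.82, 0, 0, 0], [0.6, 0, 0, 0, 0, 0], [0.4, 0, 0, 0, 0, 0], [0, 0, 0, 0, 0, 0]])

```text
time: 26.0
ee_pos: [0.5299, 0.0142, 0.1833]
orientation: [1.051, 1.306, -1.058]
ft_force: [-0.4, 0.4, -0.8]
grip_width: 0.0324
```

Call:
jog_arm(rows=[[0, 0, 0, 0, 0, 0], [0, 0, 0, 0, 0, 0], [0, 0, 0, 0, 0, 0], [0, 0, 0, 0, 0, 0], [0, 0, 0, 0, 0, 0]])

```text
time: 26.42
ee_pos: [0.5319, 0.015, 0.1878]
orientation: [1.053, 1.301, -1.052]
ft_force: [-0.1, 0.3, -2.0]
grip_width: 0.0324
```

```bash
python3 - <<'E'
from held import *
plan([.5306,.0146,.1535],np.deg2rad(12.04))
shot('wrist','w16')
E
```

```text
t 26.42 pos [0.5319 0.015  0.1878] jawyaw 0.2104 F [-0.1  0.3 -2. ] w 0.0324
turn units [ 0.003  0.002 -0.008] | shift units NOW-axes [ 0.858 -0.035  0.004] | AFTER-turn axes [ 0.858 -0.034  0.004]
```

View pics/w16.png

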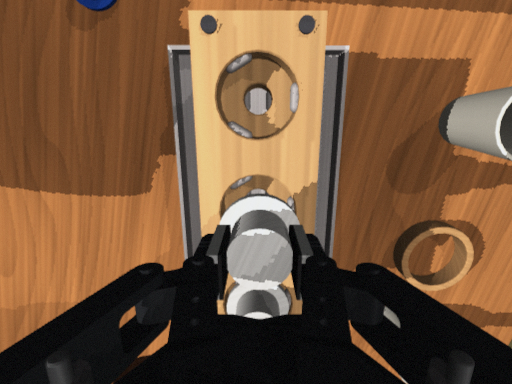

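Call:
jog_arm(rows=[[0.2, -0.03, 0, 0, 0, 0], [0.2, 0, 0, 0, 0, 0], [0.2, 0, 0, 0, 0, 0], [0.2, 0, 0, 0, 0, 0], [0, 0, 0, 0, 0, 0]])

```text
time: 26.88
ee_pos: [0.5297, 0.0146, 0.1531]
orientation: [1.052, 1.304, -1.055]
ft_force: [-0.1, 0.7, -1.2]
grip_width: 0.0326
```

```bash
python3 - <<'E'
from held import *
plan([.5306,.0146,.1535],np.deg2rad(12.04))
E
```

```text
t 26.88 pos [0.5297 0.0146 0.1531] jawyaw 0.2099 F [-0.1  0.7 -1.2] w 0.0326
turn units [-0.002 -0.008  0.03 ] | shift units NOW-axes [-0.011  0.021  0.004] | AFTER-turn axes [-0.011  0.021  0.004]
```

Call:
jog_arm(rows=[[0, 0, 0, 0, 0, 0], [0, 0, 0, 0, 0, 0], [0, 0, 0, 0, 0, 0], [0, 0, 0, 0, 0, 0], [0, 0, 0, 0, 0, 0]], claw=-0.5)

```text
time: 27.3
ee_pos: [0.5307, 0.0146, 0.1556]
orientation: [1.053, 1.301, -1.053]
ft_force: [0.2, -0.4, 0.1]
grip_width: 0.0637
```

Call:
jog_arm(rows=[[-0.3, 0, 0, 0, 0, 0], [-0.6, 0, 0, 0, 0, 0], [-0.8, 0, 0, 0, 0, 0], [-0.4, 0, 0, 0, 0, 0], [0, 0, 0, 0, 0, 0]])

```text
time: 27.72
ee_pos: [0.5317, 0.0145, 0.2433]
orientation: [1.055, 1.296, -1.049]
ft_force: [0.5, 0.0, 0.6]
grip_width: 0.0641
```

```bash
python3 - <<'E'
from held import *
comps('wrist',.165,.182,xr=(.49,.6),yr=(-.12,.06),fn='w17')
comps('top',.033,.046,yr=(.1,.45),xr=(.36,.7),fn='t17')
plan([.4702,.3603,.23],np.deg2rad(12.04))
E
```

```text
wrist px [258. 200.] 1331 z 0.1707 mean [0.5311 0.0159] circ [0.5313 0.0153] 0.0172 rect [0.5313 0.0152] [0.033 0.034] 12.1 rgb [226. 227. 226.]
wrist px [258. 284.] 1110 z 0.1706 mean [ 0.5472 -0.0615] circ [ 0.5476 -0.0627] 0.0175 rect [ 0.5474 -0.0626] [0.034 0.034] 74.4 rgb [216. 215. 213.]
top px [129. 223.] 146 z 0.0391 mean [0.4687 0.3589] circ [0.4683 0.3591] 0.0175 rect [0.4687 0.3591] [0.034 0.031] 89.9 rgb [188. 193. 196.]
t 27.82 pos [0.5305 0.0146 0.2393] jawyaw 0.21 F [-0.4  0.5 -1.2] w 0.0643
turn units [-0.002  0.002 -0.007] | shift units NOW-axes [ 0.232  0.326 -8.768] | AFTER-turn axes [ 0.234  0.328 -8.768]
```

View pics/w17.png

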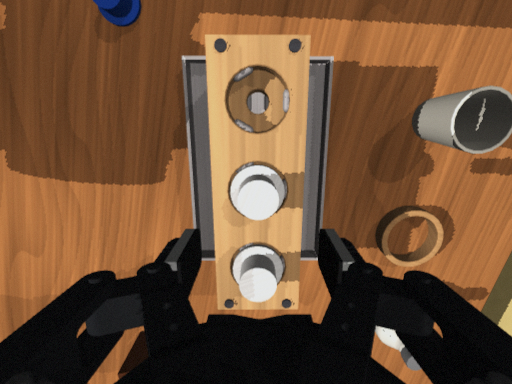

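Two caps rest on the clips (images (258,200) and (258,284), tops at 0.171). On to the third at (0.4702, 0.3603).

Call:
jog_arm(rows=[[0, 0.03, -0.9, 0, 0, 0], [0, 0.03, -0.9, 0, 0, 0], [0, 0.03, -0.9, 0, 0, 0], [0, 0.03, -0.9, 0, 0, 0], [0, 0.03, -0.9, 0, 0, 0]])

```text
time: 28.23
ee_pos: [0.4979, 0.1933, 0.2378]
orientation: [1.052, 1.302, -1.055]
ft_force: [1.1, 0.0, -0.0]
grip_width: 0.064
```

Call:
jog_arm(rows=[[0, 0.03, -0.9, 0, 0, 0], [0, 0.03, -0.9, 0, 0, 0], [0, 0.03, -0.9, 0, 0, 0], [0, 0.03, -0.9, 0, 0, 0], [0, 0.03, -0.67, 0, 0, 0]])

```text
time: 28.65
ee_pos: [0.4678, 0.3625, 0.2376]
orientation: [1.051, 1.303, -1.054]
ft_force: [0.5, -0.0, 0.5]
grip_width: 0.0639
```

Call:
jog_arm(rows=[[0.5, 0, 0, 0, 0, 0], [0.9, 0, 0, 0, 0, 0], [0.9, 0, 0, 0, 0, 0], [0.9, 0, 0, 0, 0, 0], [0.6, 0, 0, 0, 0, 0]])

```text
time: 29.07
ee_pos: [0.4673, 0.359, 0.0823]
orientation: [1.049, 1.303, -1.058]
ft_force: [0.3, -0.3, -0.4]
grip_width: 0.064
```

```bash
python3 - <<'E'
from held import *
plan([.4702,.3603,.0165],np.deg2rad(12.04))
comps('wrist',.033,.046,xr=(.43,.51),yr=(.32,.41),fn='w18')
E
```

```text
t 29.07 pos [0.4673 0.359  0.0823] jawyaw 0.2101 F [ 0.3 -0.3 -0.4] w 0.064
turn units [-0.     0.021  0.052] | shift units NOW-axes [ 1.645  0.086 -0.02 ] | AFTER-turn axes [ 1.645  0.078 -0.016]
wrist px [264. 211.] 1752 z 0.0392 mean [0.4702 0.3615] circ [0.4706 0.3606] 0.0174 rect [0.4704 0.3608] [0.033 0.034] 10.5 rgb [171. 168. 164.]
```

Call:
jog_arm(rows=[[0.4, 0.07, -0.02, 0, 0, 0], [0.5, 0, 0, 0, 0, 0], [0.4, 0, 0, 0, 0, 0], [0.25, 0, 0, 0, 0, 0], [0, 0, 0, 0, 0, 0]])

```text
time: 29.53
ee_pos: [0.4707, 0.3608, 0.0232]
orientation: [1.05, 1.302, -1.056]
ft_force: [-0.5, 0.1, -0.4]
grip_width: 0.0639
```

Call:
jog_arm(rows=[[0, 0, 0, 0, 0, 0], [0, 0, 0, 0, 0, 0], [0, 0, 0, 0, 0, 0], [0, 0, 0, 0, 0, 0], [0, 0, 0, 0, 0, 0]])

```text
time: 29.95
ee_pos: [0.4719, 0.3616, 0.0259]
orientation: [1.054, 1.301, -1.052]
ft_force: [-0.5, -0.1, 0.7]
grip_width: 0.064
```

```bash
python3 - <<'E'
from held import *
plan([.4704,.3606,.0175],np.deg2rad(12.04))
E
```

```text
t 29.95 pos [0.4719 0.3616 0.0259] jawyaw 0.21 F [-0.5 -0.1  0.7] w 0.064
turn units [-0.002 -0.003 -0.009] | shift units NOW-axes [ 0.21  -0.043  0.017] | AFTER-turn axes [ 0.21  -0.043  0.017]
```

Call:
jog_arm(rows=[[0.15, -0.04, 0.02, 0, 0, 0], [0.06, 0, 0, 0, 0, 0], [0, 0, 0, 0, 0, 0], [0, 0, 0, 0, 0, 0], [0, 0, 0, 0, 0, 0]])

```text
time: 30.37
ee_pos: [0.4704, 0.3604, 0.0169]
orientation: [1.053, 1.301, -1.053]
ft_force: [0.3, 0.5, 0.2]
grip_width: 0.0641
```

Call:
jog_arm(rows=[[0, 0, 0, 0, 0, 0], [0, 0, 0, 0, 0, 0], [0, 0, 0, 0, 0, 0], [0, 0, 0, 0, 0, 0], [0, 0, 0, 0, 0, 0]], claw=1)

```text
time: 30.78
ee_pos: [0.4705, 0.3605, 0.0172]
orientation: [1.054, 1.301, -1.053]
ft_force: [0.3, 0.0, 3.6]
grip_width: 0.0324
```

Call:
jog_arm(rows=[[-0.3, 0, 0, 0, 0, 0], [-0.8, 0, 0, 0, 0, 0], [-0.9, 0, 0, 0, 0, 0], [-0.9, 0, 0, 0, 0, 0], [-0.9, 0, 0, 0, 0, 0]])

```text
time: 31.2
ee_pos: [0.4699, 0.3601, 0.1713]
orientation: [1.053, 1.301, -1.053]
ft_force: [0.3, -0.2, -0.7]
grip_width: 0.0325
```

Call:
jog_arm(rows=[[-0.8, 0, 0, 0, 0, 0], [-0.6, 0, 0, 0, 0, 0], [0, 0, 0, 0, 0, 0], [0, 0, 0, 0, 0, 0], [0, 0, 0, 0, 0, 0]])

```text
time: 31.62
ee_pos: [0.4699, 0.3601, 0.2242]
orientation: [1.052, 1.302, -1.054]
ft_force: [0.2, 0.1, -0.9]
grip_width: 0.0323
```

```bash
python3 - <<'E'
from held import *
plan([.514,.0923,.225],np.deg2rad(12.04))
held()
E
```

```text
t 31.62 pos [0.4699 0.3601 0.2242] jawyaw 0.2099 F [ 0.2  0.1 -0.9] w 0.0323
turn units [-0.002  0.005  0.012] | shift units NOW-axes [-0.016 -0.318  6.778] | AFTER-turn axes [-0.02  -0.319  6.778]
[(np.float64(-0.025), 144), (np.float64(-0.023), 3170), (np.float64(-0.021), 183), (np.float64(-0.019), 65), (np.float64(-0.017), 57), (np.float64(-0.015), 56), (np.float64(-0.013), 53), (np.float64(-0.011), 60), (np.float64(-0.009), 34), (np.float64(-0.007), 51), (np.float64(-0.005), 49), (np.float64(-0.003), 39), (np.float64(-0.001), 52), (np.float64(0.001), 44), (np.float64(0.003), 97), (np.float64(0.005), 1135), (np.float64(0.007), 116)]
cap top tool x -0.022 circle y,z,r [-0.0003  0.    ] 0.0179
```

Call:
jog_arm(rows=[[0, -0.04, 0.85, 0, 0, 0], [0, -0.04, 0.85, 0, 0, 0], [0, -0.04, 0.85, 0, 0, 0], [0, -0.04, 0.85, 0, 0, 0], [0, -0.04, 0.85, 0, 0, 0]])

```text
time: 32.08
ee_pos: [0.4974, 0.1908, 0.2236]
orientation: [1.051, 1.303, -1.055]
ft_force: [-0.2, 0.1, -0.1]
grip_width: 0.0326
```

Call:
jog_arm(rows=[[0, -0.04, 0.85, 0, 0, 0], [0, -0.04, 0.85, 0, 0, 0], [0, -0.04, 0.83, 0, 0, 0], [0.5, 0, 0, 0, 0, 0], [0.5, 0, 0, 0, 0, 0]])

```text
time: 32.5
ee_pos: [0.5145, 0.0907, 0.184]
orientation: [1.055, 1.3, -1.055]
ft_force: [1.0, 0.6, -1.6]
grip_width: 0.0331
```

Call:
jog_arm(rows=[[0, 0, 0, 0, 0, 0], [0, 0, 0, 0, 0, 0], [0, 0, 0, 0, 0, 0], [0, 0, 0, 0, 0, 0], [0, 0, 0, 0, 0, 0]])

```text
time: 32.92
ee_pos: [0.5146, 0.0929, 0.1857]
orientation: [1.053, 1.301, -1.052]
ft_force: [-0.4, 0.2, -0.3]
grip_width: 0.0325
```

```bash
python3 - <<'E'
from held import *
plan([.514,.0925,.150],np.deg2rad(12.04))
E
```

```text
t 32.92 pos [0.5146 0.0929 0.1857] jawyaw 0.2107 F [-0.4  0.2 -0.3] w 0.0325
turn units [ 0.005  0.001 -0.012] | shift units NOW-axes [ 0.893 -0.017  0.006] | AFTER-turn axes [ 0.893 -0.016  0.006]
```

Call:
jog_arm(rows=[[0.25, -0.02, 0, 0, 0, 0], [0.25, 0, 0, 0, 0, 0], [0.2, 0, 0, 0, 0, 0], [0.18, 0, 0, 0, 0, 0], [0, 0, 0, 0, 0, 0]])

```text
time: 33.33
ee_pos: [0.5134, 0.0924, 0.1482]
orientation: [1.053, 1.302, -1.054]
ft_force: [2.0, 4.5, 1.6]
grip_width: 0.0329
```

Call:
jog_arm(rows=[[0, 0, 0, 0, 0, 0], [0, 0, 0, 0, 0, 0], [0, 0, 0, 0, 0, 0], [0, 0, 0, 0, 0, 0], [0, 0, 0, 0, 0, 0]], claw=-0.5)

```text
time: 33.75
ee_pos: [0.5136, 0.0923, 0.1499]
orientation: [1.053, 1.301, -1.053]
ft_force: [1.0, 0.5, 0.2]
grip_width: 0.0641
```

Call:
jog_arm(rows=[[-0.3, 0, 0, 0, 0, 0], [-0.6, 0, 0, 0, 0, 0], [-0.8, 0, 0, 0, 0, 0], [-0.4, 0, 0, 0, 0, 0], [0, 0, 0, 0, 0, 0]])

```text
time: 34.17
ee_pos: [0.5147, 0.0925, 0.2376]
orientation: [1.056, 1.297, -1.049]
ft_force: [0.1, 0.5, 1.0]
grip_width: 0.0645
```

```bash
python3 - <<'E'
from held import *
comps('wrist',.163,.182,xr=(.46,.6),yr=(-.12,.16),fn='w19')
comps('top',.117,.128,xr=(.48,.66),yr=(-.42,-.2),amin=20,fn='t19')
plan([.593,-.295,.23],np.deg2rad(12.04))
E
```

```text
wrist px [259. 202.] 1416 z 0.1707 mean [0.5146 0.0938] circ [0.5147 0.0928] 0.0176 rect [0.5148 0.0928] [0.034 0.034] 63.9 rgb [226. 227. 225.]
wrist px [258. 287.] 1193 z 0.1706 mean [0.5308 0.017 ] circ [0.5314 0.0151] 0.0179 rect [0.531  0.0155] [0.034 0.034] 47.7 rgb [215. 214. 210.]
top px [393. 172.] 111 z 0.1233 mean [ 0.5917 -0.2955] circ [ 0.5926 -0.2964] 0.0142 rect [ 0.5918 -0.2962] [0.027 0.025] 52.6 rgb [82. 53. 36.]
t 34.27 pos [0.5135 0.0923 0.2337] jawyaw 0.21 F [ 0.1  0.4 -0.9] w 0.0641
turn units [-0.001  0.001 -0.006] | shift units NOW-axes [ 0.094 -0.076  9.885] | AFTER-turn axes [ 0.093 -0.077  9.885]
```

View pics/t19.png

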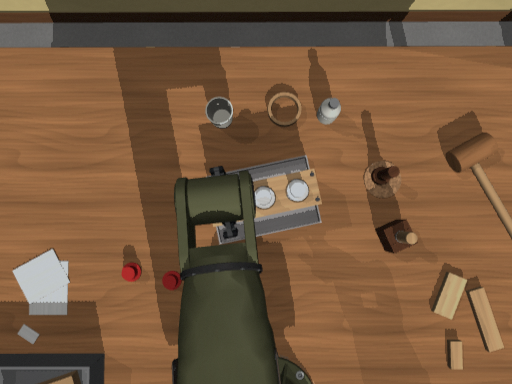

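Call:
jog_arm(rows=[[0, 0, 0.92, 0, 0, 0], [0, 0, 0.92, 0, 0, 0], [0, 0, 0.92, 0, 0, 0], [0, 0, 0.92, 0, 0, 0], [0, 0, 0.92, 0, 0, 0]])

```text
time: 34.68
ee_pos: [0.5515, -0.0893, 0.2321]
orientation: [1.052, 1.303, -1.054]
ft_force: [0.3, 0.3, -0.2]
grip_width: 0.0643
```

Call:
jog_arm(rows=[[0, -0.02, 0.92, 0, 0, 0], [0, -0.02, 0.92, 0, 0, 0], [0, -0.02, 0.92, 0, 0, 0], [0, -0.02, 0.8, 0, 0, 0], [0, 0, 0.3, 0, 0, 0]])

```text
time: 35.1
ee_pos: [0.5804, -0.243, 0.2314]
orientation: [1.055, 1.303, -1.057]
ft_force: [-0.2, 0.1, 0.4]
grip_width: 0.064
```

Call:
jog_arm(rows=[[0, 0, 0, 0, 0, 0], [0, 0, 0, 0, 0, 0], [0, 0, 0, 0, 0, 0], [0, 0, 0, 0, 0, 0], [0, 0, 0, 0, 0, 0]])

```text
time: 35.52
ee_pos: [0.5811, -0.2381, 0.2338]
orientation: [1.052, 1.302, -1.052]
ft_force: [-0.4, -0.1, 0.5]
grip_width: 0.0637
```

```bash
python3 - <<'E'
from held import *
plan([.592,-.296,.075],np.deg2rad(12.04))
comps('wrist',.117,.128,xr=(.52,.66),yr=(-.36,-.22),amin=20,fn='w20')
comps('wrist',.021,.03,xr=(.52,.66),yr=(-.36,-.22),amin=20)
comps('wrist',.002,.006,xr=(.5,.66),yr=(-.36,-.22),amin=20)
E
```

```text
t 35.52 pos [ 0.5811 -0.2381  0.2338] jawyaw 0.2114 F [-0.4 -0.1  0.5] w 0.0637
turn units [ 0.013  0.    -0.001] | shift units NOW-axes [ 3.971 -0.037  1.472] | AFTER-turn axes [ 3.971 -0.035  1.472]
wrist px [259. 244.] 584 z 0.1231 mean [ 0.5932 -0.2945] circ [ 0.5935 -0.2959] 0.0143 rect [ 0.5935 -0.2956] [0.027 0.027] 11.9 rgb [86. 49. 30.]
wrist px [259. 207.] 464 z 0.0253 mean [ 0.5919 -0.288 ] circ [ 0.5936 -0.2961] 0.024 rect [ 0.5926 -0.2919] [0.046 0.039] 12.5 rgb [57. 33. 20.]
wrist px [248. 206.] 2075 z 0.0034 mean [ 0.5782 -0.2976] circ [ 0.5852 -0.3038] 0.0498 rect [ 0.5843 -0.3014] [0.099 0.093] 23.4 rgb [144. 102.  66.]
```

View pics/w20.png

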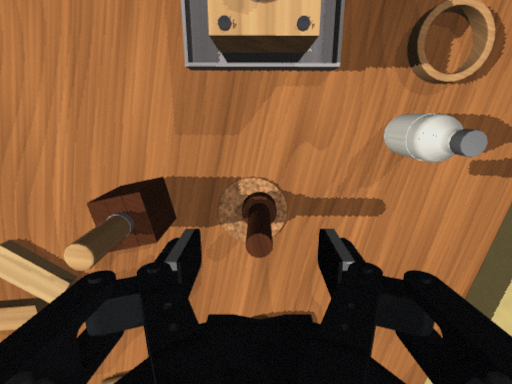

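Call:
jog_arm(rows=[[0, 0, 0.74, 0.01, 0, 0], [0, 0, 0.74, 0, 0, 0], [0.2, 0, 0, 0, 0, 0], [0.6, 0, 0, 0, 0, 0], [0.6, 0, 0, 0, 0, 0]])

```text
time: 36.08
ee_pos: [0.5935, -0.2975, 0.1776]
orientation: [1.054, 1.299, -1.054]
ft_force: [-0.1, 0.2, -1.7]
grip_width: 0.064
```

```bash
python3 - <<'E'
from held import *
plan([.5935,-.2959,.073],np.deg2rad(12.04))
comps('wrist',.117,.128,xr=(.52,.66),yr=(-.36,-.22),amin=20,fn='w21')
E
```

```text
t 36.08 pos [ 0.5935 -0.2975  0.1776] jawyaw 0.2085 F [-0.1  0.2 -1.7] w 0.064
turn units [-0.016  0.013 -0.015] | shift units NOW-axes [ 2.614  0.005 -0.043] | AFTER-turn axes [ 2.614  0.009 -0.04 ]
wrist px [259. 205.] 1046 z 0.1231 mean [ 0.5931 -0.295 ] circ [ 0.5934 -0.2959] 0.0141 rect [ 0.5932 -0.2956] [0.027 0.027] 77.5 rgb [91. 52. 32.]
```

Call:
jog_arm(rows=[[0.6, 0, -0.03, 0, 0, 0], [0.6, 0, 0, 0, 0, 0], [0.6, 0, 0, 0, 0, 0], [0.5, 0, 0, 0, 0, 0], [0.2, 0, 0, 0, 0, 0]])

```text
time: 36.55
ee_pos: [0.5922, -0.2952, 0.0752]
orientation: [1.054, 1.305, -1.055]
ft_force: [-1.0, 0.9, -0.6]
grip_width: 0.0637
```

Call:
jog_arm(rows=[[0, 0, 0, 0, 0, 0], [0, 0, 0, 0, 0, 0], [0, 0, 0, 0, 0, 0], [0, 0, 0, 0, 0, 0], [0, 0, 0, 0, 0, 0]])

```text
time: 36.97
ee_pos: [0.5934, -0.2962, 0.0789]
orientation: [1.054, 1.299, -1.053]
ft_force: [0.5, 0.7, -0.1]
grip_width: 0.0643
```

```bash
python3 - <<'E'
from held import *
plan([.5935,-.2959,.073],np.deg2rad(12.04))
E
```

```text
t 36.97 pos [ 0.5934 -0.2962  0.0789] jawyaw 0.209 F [ 0.5  0.7 -0.1] w 0.0643
turn units [-0.011  0.011 -0.013] | shift units NOW-axes [ 0.149  0.003 -0.008] | AFTER-turn axes [ 0.149  0.003 -0.008]
```

Call:
jog_arm(rows=[[0.12, 0, 0, -0.01, 0, 0], [0, 0, 0, 0, 0, 0], [0, 0, 0, 0, 0, 0], [0, 0, 0, 0, 0, 0], [0, 0, 0, 0, 0, 0]])

```text
time: 37.38
ee_pos: [0.593, -0.296, 0.0729]
orientation: [1.053, 1.301, -1.053]
ft_force: [0.6, 0.4, -0.9]
grip_width: 0.0639
```

Call:
jog_arm(rows=[[0, 0, 0, 0, 0, 0], [0, 0, 0, 0, 0, 0], [0, 0, 0, 0, 0, 0], [0, 0, 0, 0, 0, 0], [0, 0, 0, 0, 0, 0]], claw=1, squeeze=90)

```text
time: 37.8
ee_pos: [0.5932, -0.2962, 0.0732]
orientation: [1.053, 1.301, -1.053]
ft_force: [-0.4, -0.6, 2.5]
grip_width: 0.0264
```

Call:
jog_arm(rows=[[-0.3, 0, 0, 0, 0, 0], [-0.8, 0, 0, 0, 0, 0], [-0.9, 0, 0, 0, 0, 0], [-0.9, 0, 0, 0, 0, 0], [-0.9, 0, 0, 0, 0, 0]])

```text
time: 38.22
ee_pos: [0.5926, -0.2957, 0.227]
orientation: [1.053, 1.302, -1.053]
ft_force: [0.5, -0.8, -2.9]
grip_width: 0.0265
```

Call:
jog_arm(rows=[[-0.9, 0, 0, 0, 0, 0], [-0.6, 0, 0, 0, 0, 0], [0, 0, 0, 0, 0, 0], [0, 0, 0, 0, 0, 0], [0, 0, 0, 0, 0, 0]])

```text
time: 38.63
ee_pos: [0.5926, -0.2958, 0.2835]
orientation: [1.053, 1.304, -1.054]
ft_force: [0.8, 0.2, -2.6]
grip_width: 0.0263
```

```bash
python3 - <<'E'
from held import *
plan([.5474,-.0637,.29],np.deg2rad(12.04))
shot('wrist','w22')
s,p,Rm=state(); im,d,pr=shot('wrist'); P=cloud(d,pr); Q=(P-p)@Rm
for a,b in [(-.05,-.04),(-.02,0),(0,.02),(.02,.03),(.035,.045),(.045,.052),(.05,.06)]:
    m=(d>0)&(np.abs(Q[...,1])<.035)&(np.abs(Q[...,2])<.035)&(Q[...,0]>a)&(Q[...,0]<b); q=Q[m]
    if len(q)>5: print(a,b,len(q),'y mid',((q[:,1].min()+q[:,1].max())/2*1000).round(1),'w',(np.ptp(q[:,1])*1000).round(1),'z',(np.percentile(q[:,2],[1,99])*1000).round(1))
E
```

```text
t 38.63 pos [ 0.5926 -0.2958  0.2835] jawyaw 0.21 F [ 0.8  0.2 -2.6] w 0.0263
turn units [-0.001 -0.016  0.018] | shift units NOW-axes [-0.154  0.104 -5.91 ] | AFTER-turn axes [-0.164  0.105 -5.91 ]
-0.05 -0.04 3709 y mid 0.0 w 70.0 z [-14.2   8.5]
-0.02 0 1376 y mid 0.4 w 53.6 z [-14.   -4.8]
0 0.02 478 y mid 0.4 w 27.3 z [-14.1  -4.4]
0.02 0.03 182 y mid 0.4 w 27.3 z [-14.   -3.4]
0.035 0.045 146 y mid 0.4 w 27.2 z [-13.9  -3.2]
0.045 0.052 1438 y mid 0.2 w 46.7 z [-23.2  10.1]
0.05 0.06 157 y mid -0.6 w 45.1 z [-23.8 -10.7]
```

View pics/w22.png

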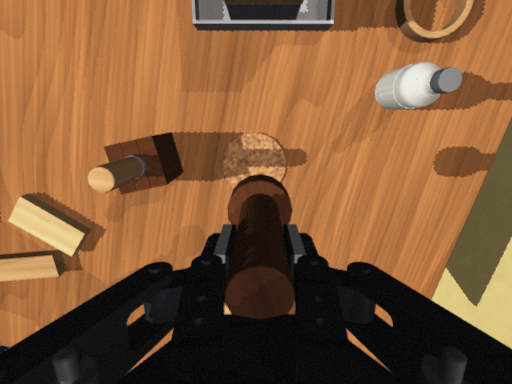

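Call:
jog_arm(rows=[[0, 0.02, -0.84, 0, 0, 0], [0, 0.02, -0.84, 0, 0, 0], [0, 0.02, -0.84, 0, 0, 0], [0, 0.02, -0.84, 0, 0, 0], [0, 0.02, -0.84, 0, 0, 0]])

```text
time: 39.15
ee_pos: [0.561, -0.1294, 0.2836]
orientation: [1.053, 1.303, -1.054]
ft_force: [0.9, 1.3, -3.0]
grip_width: 0.0265
```

Call:
jog_arm(rows=[[0, 0, -0.84, 0, 0, 0], [0, 0, -0.84, 0, 0, 0], [0, 0, 0, 0, 0, 0], [0, 0, 0, 0, 0, 0], [0, 0, 0, 0, 0, 0]])

```text
time: 39.57
ee_pos: [0.5478, -0.0653, 0.2842]
orientation: [1.052, 1.302, -1.054]
ft_force: [1.0, -0.4, -3.3]
grip_width: 0.0263
```

```bash
python3 - <<'E'
from held import *
plan([.5472,-.0638,.246],np.deg2rad(12.04))
comps('wrist',.163,.182,xr=(.46,.6),yr=(-.12,.16),fn='w23')
E
```

```text
t 39.57 pos [ 0.5478 -0.0653  0.2842] jawyaw 0.2103 F [ 1.  -0.4 -3.3] w 0.0263
turn units [ 0.002 -0.002  0.011] | shift units NOW-axes [ 0.956 -0.006 -0.04 ] | AFTER-turn axes [ 0.956 -0.007 -0.04 ]
wrist px [260.   9.] 707 z 0.1705 mean [0.5167 0.0832] circ [0.5154 0.0889] 0.0165 rect [0.5168 0.0828] [0.033 0.014] 13.4 rgb [216. 217. 218.]
wrist px [260.  98.] 1220 z 0.1708 mean [0.5311 0.0154] circ [0.5313 0.015 ] 0.0172 rect [0.5314 0.0152] [0.034 0.033] 12.7 rgb [239. 240. 241.]
wrist px [259. 173.] 171 z 0.1699 mean [ 0.5445 -0.0502] circ [ 0.5459 -0.0553] 0.0151 rect [ 0.545  -0.0509] [0.03  0.009] 12.2 rgb [217. 218. 218.]
```

View pics/w23.png

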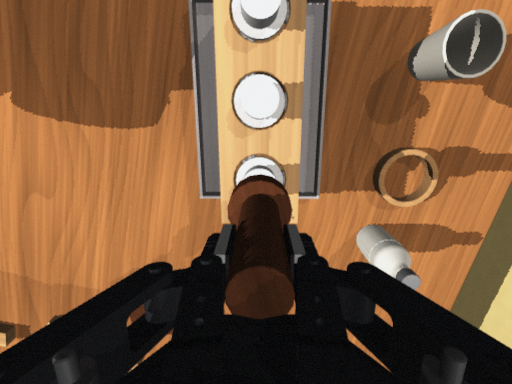

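Call:
jog_arm(rows=[[0.3, 0, -0.04, 0, 0, 0], [0.4, 0, 0, 0, 0, 0], [0.25, 0, 0, 0, 0, 0], [0, 0, 0, 0, 0, 0], [0, 0, 0, 0, 0, 0]])

```text
time: 40.03
ee_pos: [0.5475, -0.0642, 0.2466]
orientation: [1.053, 1.302, -1.054]
ft_force: [-0.5, -0.3, -2.3]
grip_width: 0.026
```

Call:
jog_arm(rows=[[0, 0, 0, 0, 0, 0], [0, 0, 0, 0, 0, 0], [0.05, 0, 0, 0, 0, 0], [0.05, 0, 0, 0, 0, 0], [0.05, 0, 0, 0, 0, 0]])

```text
time: 40.45
ee_pos: [0.5476, -0.0636, 0.2409]
orientation: [1.053, 1.301, -1.053]
ft_force: [0.1, -0.9, 0.5]
grip_width: 0.0265
```

```bash
python3 - <<'E'
from held import *
plan([.5472,-.0638,.225],np.deg2rad(12.04))
E
```

```text
t 40.45 pos [ 0.5476 -0.0636  0.2409] jawyaw 0.2101 F [ 0.1 -0.9  0.5] w 0.0265
turn units [-0.001  0.002 -0.002] | shift units NOW-axes [ 0.397 -0.011  0.002] | AFTER-turn axes [ 0.397 -0.011  0.003]
```

Contact at TCP 0.241 as predicted. Press 16 mm in small rows.

Call:
jog_arm(rows=[[0.08, 0, 0, 0, 0, 0], [0.08, 0, 0, 0, 0, 0], [0.08, 0, 0, 0, 0, 0], [0.08, 0, 0, 0, 0, 0], [0.08, 0, 0, 0, 0, 0]])

```text
time: 40.87
ee_pos: [0.5477, -0.0636, 0.225]
orientation: [1.053, 1.301, -1.053]
ft_force: [-7.2, -0.8, 40.3]
grip_width: 0.0262
```

Call:
jog_arm(rows=[[0, 0, 0, 0, 0, 0], [0, 0, 0, 0, 0, 0], [0, 0, 0, 0, 0, 0], [0, 0, 0, 0, 0, 0], [0, 0, 0, 0, 0, 0]])

```text
time: 41.28
ee_pos: [0.5477, -0.0637, 0.2251]
orientation: [1.053, 1.301, -1.053]
ft_force: [0.2, 0.1, 5.7]
grip_width: 0.0264
```

Call:
jog_arm(rows=[[-0.3, 0, 0, 0, 0, 0], [-0.5, 0, 0, 0, 0, 0], [-0.6, 0, 0, 0, 0, 0], [0, 0, -0.6, 0, 0, 0], [0, 0, -0.7, 0, 0, 0]])

```text
time: 41.7
ee_pos: [0.5367, -0.0131, 0.2811]
orientation: [1.055, 1.3, -1.055]
ft_force: [0.3, 0.2, -4.2]
grip_width: 0.0261
```

Call:
jog_arm(rows=[[0, 0, -0.7, 0, 0, 0], [0, 0, 0, 0, 0, 0], [0, 0, 0, 0, 0, 0], [0, 0, 0, 0, 0, 0], [0, 0, 0, 0, 0, 0]])

```text
time: 42.12
ee_pos: [0.5309, 0.014, 0.2804]
orientation: [1.053, 1.302, -1.054]
ft_force: [0.1, -0.4, -2.6]
grip_width: 0.0261
```

```bash
python3 - <<'E'
from held import *
plan([.531,.0148,.246],np.deg2rad(12.04))
comps('wrist',.145,.182,xr=(.46,.6),yr=(-.12,.16),fn='w24')
comps('top',.145,.182,xr=(.46,.6),yr=(-.12,.16),fn='t24')
E
```

```text
t 42.12 pos [0.5309 0.014  0.2804] jawyaw 0.2094 F [ 0.1 -0.4 -2.6] w 0.0261
turn units [-0.008 -0.001  0.009] | shift units NOW-axes [ 0.86   0.007 -0.018] | AFTER-turn axes [ 0.86   0.006 -0.019]
wrist px [260. 100.] 1249 z 0.1708 mean [0.5149 0.0929] circ [0.5141 0.0918] 0.0181 rect [0.515  0.0928] [0.033 0.033] 6.9 rgb [245. 246. 246.]
wrist px [259. 172.] 182 z 0.1667 mean [0.5277 0.0289] circ [0.5288 0.0221] 0.0152 rect [0.5274 0.0267] [0.03 0.01] 16.7 rgb [174. 173. 172.]
top px [223. 205.] 37 z 0.1705 mean [0.5116 0.1061] circ [0.5133 0.1047] 0.0153 rect [0.5133 0.1071] [0.03  0.012] 0.4 rgb [176. 180. 182.]
```

View pics/t24.png

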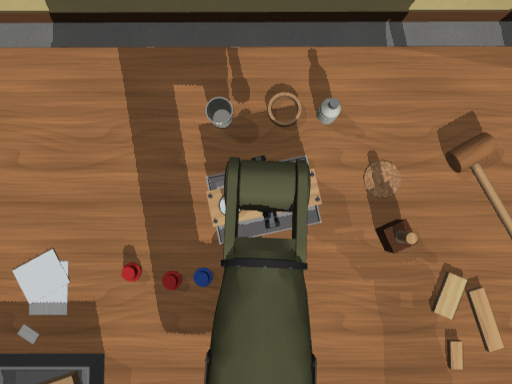

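Call:
jog_arm(rows=[[0.3, 0, -0.02, 0, 0, 0], [0.35, 0, 0, 0, 0, 0], [0.2, 0, 0, 0, 0, 0], [0, 0, 0, 0, 0, 0], [0, 0, 0, 0, 0, 0]])

```text
time: 42.63
ee_pos: [0.5308, 0.0151, 0.2469]
orientation: [1.053, 1.302, -1.054]
ft_force: [0.1, -0.3, -2.5]
grip_width: 0.0262
```

Call:
jog_arm(rows=[[0, 0, 0, 0, 0, 0], [0, 0, 0, 0, 0, 0], [0.05, 0, 0, 0, 0, 0], [0.05, 0, 0, 0, 0, 0], [0.05, 0, 0, 0, 0, 0]])

```text
time: 43.05
ee_pos: [0.5307, 0.0154, 0.2408]
orientation: [1.053, 1.301, -1.053]
ft_force: [-0.8, -1.1, 0.2]
grip_width: 0.0263
```

```bash
python3 - <<'E'
from held import *
plan([.531,.0148,.2255],np.deg2rad(12.04))
E
```

```text
t 43.05 pos [0.5307 0.0154 0.2408] jawyaw 0.2101 F [-0.8 -1.1  0.2] w 0.0263
turn units [-0.001  0.001 -0.002] | shift units NOW-axes [0.384 0.003 0.017] | AFTER-turn axes [0.384 0.003 0.017]
```

Call:
jog_arm(rows=[[0.08, 0, 0.01, 0, 0, 0], [0.08, 0, 0, 0, 0, 0], [0.08, 0, 0, 0, 0, 0], [0.08, 0, 0, 0, 0, 0], [0.05, 0, 0, 0, 0, 0]])

```text
time: 43.47
ee_pos: [0.5305, 0.015, 0.2251]
orientation: [1.053, 1.302, -1.054]
ft_force: [-1.5, -0.6, 20.9]
grip_width: 0.0264
```

Call:
jog_arm(rows=[[0.02, 0, 0, 0, 0, 0], [0.01, 0, 0, 0, 0, 0], [0, 0, 0, 0, 0, 0], [0, 0, 0, 0, 0, 0], [0, 0, 0, 0, 0, 0]])

```text
time: 43.88
ee_pos: [0.5307, 0.015, 0.2252]
orientation: [1.053, 1.301, -1.053]
ft_force: [-2.7, -0.1, 5.9]
grip_width: 0.0259
```

Call:
jog_arm(rows=[[-0.3, 0, 0, 0, 0, 0], [-0.5, 0, 0, 0, 0, 0], [-0.6, 0, 0, 0, 0, 0], [0, 0, -0.6, 0, 0, 0], [0, 0, -0.7, 0, 0, 0]])

```text
time: 44.3
ee_pos: [0.5203, 0.0654, 0.2816]
orientation: [1.056, 1.299, -1.054]
ft_force: [0.4, 1.4, -3.8]
grip_width: 0.0264
```

Call:
jog_arm(rows=[[0, 0, -0.68, 0, 0, 0], [0, 0, 0, 0, 0, 0], [0, 0, 0, 0, 0, 0], [0, 0, 0, 0, 0, 0], [0, 0, 0, 0, 0, 0]])

```text
time: 44.72
ee_pos: [0.5144, 0.0919, 0.2806]
orientation: [1.053, 1.301, -1.054]
ft_force: [0.1, 0.1, -3.1]
grip_width: 0.0266
```

```bash
python3 - <<'E'
from held import *
plan([.5145,.0926,.246],np.deg2rad(12.04))
E
```

```text
t 44.72 pos [0.5144 0.0919 0.2806] jawyaw 0.2093 F [ 0.1  0.1 -3.1] w 0.0266
turn units [-0.008  0.001  0.005] | shift units NOW-axes [ 0.864  0.006 -0.018] | AFTER-turn axes [ 0.864  0.006 -0.018]
```

Call:
jog_arm(rows=[[0.3, 0, -0.02, 0, 0, 0], [0.35, 0, 0, 0, 0, 0], [0.2, 0, 0, 0, 0, 0], [0, 0, 0, 0, 0, 0], [0, 0, 0, 0, 0, 0]])

```text
time: 45.13
ee_pos: [0.5142, 0.0928, 0.2469]
orientation: [1.053, 1.301, -1.054]
ft_force: [0.9, 0.7, -3.1]
grip_width: 0.026
```

Call:
jog_arm(rows=[[0, 0, 0, 0, 0, 0], [0, 0, 0, 0, 0, 0], [0.05, 0, 0, 0, 0, 0], [0.05, 0, 0, 0, 0, 0], [0.05, 0, 0, 0, 0, 0]])

```text
time: 45.55
ee_pos: [0.5141, 0.0933, 0.2408]
orientation: [1.053, 1.301, -1.053]
ft_force: [-0.5, 0.2, -1.8]
grip_width: 0.0259
```

```bash
python3 - <<'E'
from held import *
plan([.5145,.0926,.2255],np.deg2rad(12.04))
E
```

```text
t 45.55 pos [0.5141 0.0933 0.2408] jawyaw 0.2101 F [-0.5  0.2 -1.8] w 0.0259
turn units [-0.001  0.    -0.002] | shift units NOW-axes [0.383 0.005 0.018] | AFTER-turn axes [0.383 0.005 0.019]
```

Call:
jog_arm(rows=[[0.08, 0, 0.01, 0, 0, 0], [0.08, 0, 0, 0, 0, 0], [0.08, 0, 0, 0, 0, 0], [0.08, 0, 0, 0, 0, 0], [0.05, 0, 0, 0, 0, 0]])

```text
time: 45.97
ee_pos: [0.5139, 0.0928, 0.2252]
orientation: [1.052, 1.302, -1.054]
ft_force: [-0.2, 0.3, -1.9]
grip_width: 0.0264
```

Call:
jog_arm(rows=[[0.02, 0, 0, 0, 0, 0], [0.01, 0, 0, 0, 0, 0], [0, 0, 0, 0, 0, 0], [0, 0, 0, 0, 0, 0], [0, 0, 0, 0, 0, 0]])

```text
time: 46.38
ee_pos: [0.5142, 0.0929, 0.2252]
orientation: [1.053, 1.301, -1.053]
ft_force: [-3.7, -0.5, 4.0]
grip_width: 0.0262
```

Call:
jog_arm(rows=[[-0.3, 0, 0, 0, 0, 0], [-0.5, 0, 0, 0, 0, 0], [-0.6, 0, 0, 0, 0, 0], [0, 0, 0, 0, 0, 0], [0, 0, 0, 0, 0, 0]])

```text
time: 46.8
ee_pos: [0.5145, 0.0929, 0.2811]
orientation: [1.054, 1.3, -1.052]
ft_force: [0.0, 0.0, -3.6]
grip_width: 0.0263
```

```bash
python3 - <<'E'
from held import *
plan([.585,-.304,.28],np.deg2rad(12.04))
shot('scene','s25')
i=cv2.imread('pics/s25.png')[140:240,190:330]; cv2.imwrite('pics/s25c.png',cv2.resize(i,None,fx=5,fy=5,interpolation=cv2.INTER_CUBIC))
E
```

```text
t 46.8 pos [0.5145 0.0929 0.2811] jawyaw 0.21 F [ 0.   0.  -3.6] w 0.0263
turn units [-0.001  0.001 -0.015] | shift units NOW-axes [ 0.027 -0.345 10.073] | AFTER-turn axes [ 0.026 -0.346 10.073]
```

View pics/s25c.png

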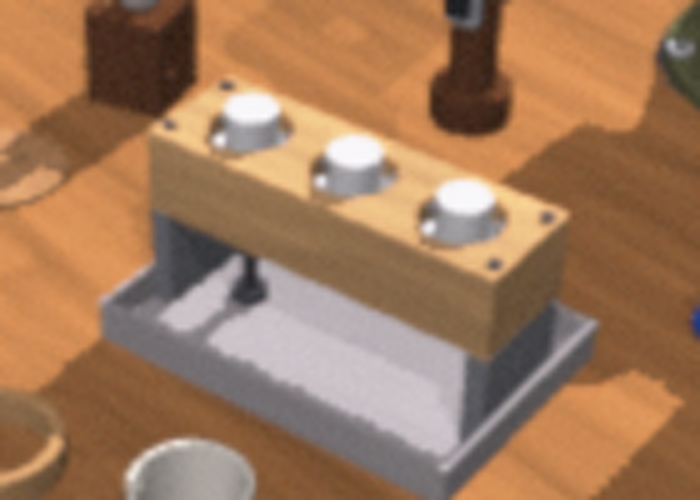

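Call:
jog_arm(rows=[[0, -0.03, 0.9, 0, 0, 0], [0, -0.03, 0.9, 0, 0, 0], [0, -0.03, 0.9, 0, 0, 0], [0, -0.03, 0.9, 0, 0, 0], [0, -0.03, 0.9, 0, 0, 0]])

```text
time: 47.27
ee_pos: [0.5455, -0.086, 0.279]
orientation: [1.052, 1.304, -1.054]
ft_force: [1.1, 0.7, -2.6]
grip_width: 0.0265
```

Call:
jog_arm(rows=[[0, -0.03, 0.9, 0, 0, 0], [0, -0.03, 0.9, 0, 0, 0], [0, -0.03, 0.9, 0, 0, 0], [0, -0.03, 0.9, 0, 0, 0], [0, -0.03, 0.9, 0, 0, 0]])

```text
time: 47.68
ee_pos: [0.5772, -0.2634, 0.2787]
orientation: [1.053, 1.304, -1.054]
ft_force: [1.3, 0.7, -3.8]
grip_width: 0.0265
```

Call:
jog_arm(rows=[[0, -0.03, 0.7, 0, 0, 0], [0, 0, 0.35, 0, 0, 0], [0, 0, 0, 0, 0, 0], [0, 0, 0, 0, 0, 0], [0, 0, 0, 0, 0, 0]])

```text
time: 48.1
ee_pos: [0.585, -0.3022, 0.2796]
orientation: [1.053, 1.303, -1.053]
ft_force: [-0.4, 0.4, -2.9]
grip_width: 0.0262
```

```bash
python3 - <<'E'
from held import *
plan([.585,-.304,.0745],np.deg2rad(12.04))
comps('wrist',.002,.006,xr=(.5,.66),yr=(-.36,-.22),amin=100,fn='w26')
comps('top',.14,.182,xr=(.46,.6),yr=(-.12,.16),fn='t26')
E
```

```text
t 48.1 pos [ 0.585  -0.3022  0.2796] jawyaw 0.2105 F [-0.4  0.4 -2.9] w 0.0262
turn units [ 0.004 -0.014  0.012] | shift units NOW-axes [ 5.128e+00 -3.000e-03  5.000e-02] | AFTER-turn axes [ 5.128 -0.009  0.043]
wrist px [259. 156.] 2517 z 0.0034 mean [ 0.5834 -0.2951] circ [ 0.5853 -0.3038] 0.0496 rect [ 0.5831 -0.2965] [0.099 0.082] 14.0 rgb [164. 117.  77.]
top px [306. 175.] 69 z 0.141 mean [ 0.583 -0.086] circ [ 0.5789 -0.0858] 0.0216 rect [ 0.5807 -0.0856] [0.02  0.043] 5.4 rgb [156. 127.  94.]
top px [286. 180.] 47 z 0.1409 mean [ 0.5715 -0.0393] circ [ 0.5707 -0.0401] 0.0164 rect [ 0.5717 -0.039 ] [0.017 0.031] 36.9 rgb [163. 131.  94.]
top px [259. 183.] 30 z 0.1413 mean [0.564  0.0238] circ [0.5637 0.0209] 0.0169 rect [0.5643 0.021 ] [0.012 0.032] 7.9 rgb [138. 111.  80.]
top px [246. 189.] 54 z 0.1409 mean [0.5488 0.0538] circ [0.5467 0.0553] 0.0172 rect [0.5461 0.056 ] [0.027 0.03 ] 44.8 rgb [180. 144. 103.]
top px [296. 190.] 181 z 0.1554 mean [ 0.5466 -0.0614] circ [ 0.5468 -0.0619] 0.017 rect [ 0.5464 -0.0611] [0.033 0.032] 0.5 rgb [185. 190. 193.]
top px [316. 196.] 5
[... 567 characters left out ...]
9. 204.] 171 z 0.1555 mean [0.5139 0.0942] circ [0.5138 0.0945] 0.0169 rect [0.5137 0.0943] [0.033 0.031] 45.5 rgb [140. 140. 138.]
top px [307. 203.] 35 z 0.1407 mean [ 0.5176 -0.0871] circ [ 0.5184 -0.0887] 0.0126 rect [ 0.5171 -0.0864] [0.022 0.017] 30.8 rgb [178. 143. 105.]
top px [254. 212.] 52 z 0.1413 mean [0.4963 0.0356] circ [0.4945 0.0381] 0.0201 rect [0.4941 0.0378] [0.034 0.027] 38.6 rgb [184. 151. 109.]
top px [215. 213.] 36 z 0.1411 mean [0.4932 0.1271] circ [0.4923 0.1229] 0.0173 rect [0.4939 0.1234] [0.018 0.031] 13.9 rgb [121.  96.  68.]
top px [228. 220.] 30 z 0.141 mean [0.4783 0.0973] circ [0.4796 0.1013] 0.0157 rect [0.4781 0.1015] [0.029 0.014] 83.6 rgb [131. 106.  78.]
```

View pics/w26.png

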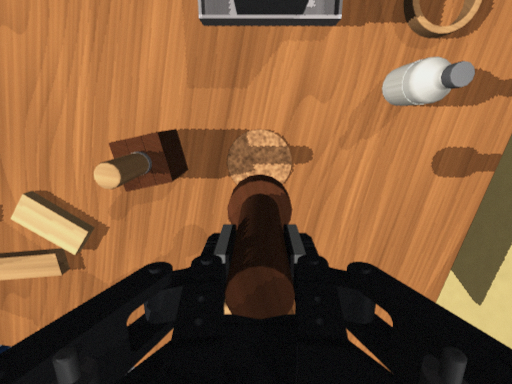

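Call:
jog_arm(rows=[[0.6, 0, 0.03, 0, 0, 0], [0.9, 0, 0, 0, 0, 0], [0.9, 0, 0, 0, 0, 0], [0.9, 0, 0, 0, 0, 0], [0.7, 0, 0, 0, 0, 0]])

```text
time: 48.62
ee_pos: [0.5847, -0.3028, 0.1182]
orientation: [1.052, 1.304, -1.053]
ft_force: [1.0, -0.1, -3.6]
grip_width: 0.0261
```

Call:
jog_arm(rows=[[0.5, 0, 0, 0, 0, 0], [0.3, 0, 0, 0, 0, 0], [0, 0, 0, 0, 0, 0], [0, 0, 0, 0, 0, 0], [0, 0, 0, 0, 0, 0]])

```text
time: 49.03
ee_pos: [0.5862, -0.3044, 0.0909]
orientation: [1.053, 1.298, -1.052]
ft_force: [0.5, -0.3, -3.0]
grip_width: 0.0265
```

```bash
python3 - <<'E'
from held import *
plan([.585,-.304,.0735],np.deg2rad(12.04))
E
```

```text
t 49.03 pos [ 0.5862 -0.3044  0.0909] jawyaw 0.2103 F [ 0.5 -0.3 -3. ] w 0.0265
turn units [ 0.002  0.019 -0.021] | shift units NOW-axes [ 0.435 -0.027 -0.017] | AFTER-turn axes [ 0.435 -0.026 -0.016]
```

Call:
jog_arm(rows=[[0.15, -0.02, 0, 0, 0, 0], [0.15, 0, 0, 0, 0, 0], [0.12, 0, 0, 0, 0, 0], [0, 0, 0, 0, 0, 0], [0, 0, 0, 0, 0, 0]])

```text
time: 49.45
ee_pos: [0.5851, -0.3049, 0.0732]
orientation: [1.053, 1.299, -1.053]
ft_force: [-0.9, -2.3, 4.9]
grip_width: 0.0262
```

Call:
jog_arm(rows=[[0, 0, 0, 0, 0, 0], [0, 0, 0, 0, 0, 0], [0, 0, 0, 0, 0, 0], [0, 0, 0, 0, 0, 0], [0, 0, 0, 0, 0, 0]])

```text
time: 49.87
ee_pos: [0.5851, -0.3049, 0.0732]
orientation: [1.053, 1.299, -1.053]
ft_force: [-0.9, -1.0, 5.4]
grip_width: 0.0263
```

Foot is in contact with the mat; release and rise.

Call:
jog_arm(rows=[[0, 0, 0, 0, 0, 0], [0, 0, 0, 0, 0, 0], [0, 0, 0, 0, 0, 0], [0, 0, 0, 0, 0, 0], [0, 0, 0, 0, 0, 0]], claw=-0.5)

```text
time: 50.28
ee_pos: [0.5845, -0.3044, 0.072]
orientation: [1.053, 1.301, -1.053]
ft_force: [0.5, 0.2, 0.1]
grip_width: 0.064
```

Call:
jog_arm(rows=[[-0.3, 0, 0, 0, 0, 0], [-0.7, 0, 0, 0, 0, 0], [-0.9, 0, 0, 0, 0, 0], [-0.9, 0, 0, 0, 0, 0], [-0.9, 0, 0, 0, 0, 0]])

```text
time: 50.7
ee_pos: [0.5843, -0.3042, 0.2228]
orientation: [1.053, 1.301, -1.053]
ft_force: [-0.2, -0.5, 0.6]
grip_width: 0.0639
```

Call:
jog_arm(rows=[[0, -0.5, 0, 0, 0, 0], [0, -0.8, 0, 0, 0, 0], [0, -0.8, 0, 0, 0, 0], [0, -0.5, 0, 0, 0, 0], [0, 0, 0, 0, 0, 0]])

```text
time: 51.12
ee_pos: [0.4801, -0.327, 0.2216]
orientation: [1.054, 1.299, -1.055]
ft_force: [0.7, -0.8, 1.1]
grip_width: 0.0639
```

```bash
python3 - <<'E'
from held import *
plan([.5,-.3,.2])
comps('top',.117,.128,xr=(.5,.68),yr=(-.4,-.22),amin=20,fn='t27')
comps('top',.152,.166,xr=(.38,.5),yr=(-.4,-.27),amin=20)
comps('top',.15,.182,xr=(.46,.6),yr=(-.12,.16))
shot('scene','s27'); shot('wrist','w27')
im,d,p=shot('top'); P=cloud(d,p)
m=(d>0)&(P[...,2]>.134)&(P[...,2]<.147)&(abs(P[...,0]-.53)<.13)&(abs(P[...,1])<.2)
print(cv2.minAreaRect(P[m][:,:2].astype(np.float32)))
for n in ['glue','pencils','tape']: print(n,[(np.round(r['xy'],1).tolist(),round(r['confidence'],2)) for r in landmark_of(n,'top')][:2])
E
```

```text
t 51.12 pos [ 0.4801 -0.327   0.2216] jawyaw 0.2079 F [ 0.7 -0.8  1.1] w 0.0639
turn units [-0.     0.01  -0.003] | shift units NOW-axes [ 0.54   0.625 -0.558] | AFTER-turn axes [ 0.54   0.625 -0.557]
top px [397. 175.] 112 z 0.1231 mean [ 0.5844 -0.3043] circ [ 0.5852 -0.3047] 0.0145 rect [ 0.5853 -0.3042] [0.027 0.027] 89.1 rgb [66. 42. 28.]
top px [411. 238.] 120 z 0.159 mean [ 0.4359 -0.322 ] circ [ 0.4359 -0.323 ] 0.0138 rect [ 0.4363 -0.3227] [0.025 0.026] 47.5 rgb [158. 125.  89.]
top px [296. 190.] 170 z 0.1554 mean [ 0.5469 -0.062 ] circ [ 0.5471 -0.0618] 0.0172 rect [ 0.5464 -0.0621] [0.033 0.03 ] 0.1 rgb [184. 188. 192.]
top px [263. 197.] 169 z 0.1555 mean [0.531  0.0163] circ [0.5309 0.0163] 0.0169 rect [0.5304 0.0164] [0.033 0.03 ] 0.1 rgb [185. 189. 193.]
top px [229. 204.] 171 z 0.1554 mean [0.5138 0.0945] circ [0.514  0.0944] 0.017 rect [0.5136 0.0942] [0.033 0.031] 44.9 rgb [136. 136. 135.]
((0.5297650098800659, 0.013838328421115875), (0.085084468126297, 0.25995683670043945), 12.017719268798828)
glue [([324.9, 113.0], 0.71)]
pencils [([221.3, 114.3], 0.97), ([405.6, 238.1], 0.58)]
tape [([281.0, 111.0], 0.56)]
```

View pics/s27.png

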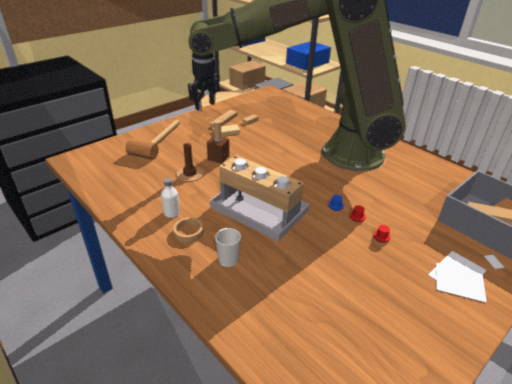

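View pics/t27.png

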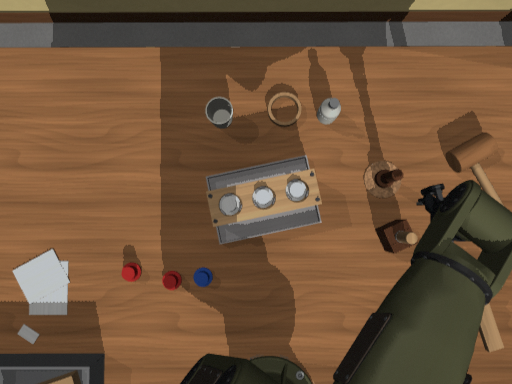

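Call:
jog_arm(rows=[[-0.6, 0, -0.5, 0, 0, 0], [-0.6, 0, -0.5, 0, 0, 0], [-0.3, 0, -0.5, 0, 0, 0], [0, 0, 0, 0, 0, 0], [0, 0, 0, 0, 0, 0]])

```text
time: 51.98
ee_pos: [0.4707, -0.2669, 0.2807]
orientation: [1.052, 1.3, -1.052]
ft_force: [0.3, -0.9, -0.5]
grip_width: 0.064
```

Call:
jog_arm(rows=[[0, 0, 0, 0, 0, 0], [0, 0, 0, 0, 0, 0], [0, 0, 0, 0, 0, 0], [0, 0, 0, 0, 0, 0], [0, 0, 0, 0, 0, 0]])

```text
time: 52.4
ee_pos: [0.4703, -0.2677, 0.2796]
orientation: [1.053, 1.302, -1.054]
ft_force: [0.3, -0.5, -0.3]
grip_width: 0.0641
```

```bash
python3 - <<'E'
from held import *
plan([.5,-.3,.2])
comps('top',.117,.128,xr=(.5,.68),yr=(-.4,-.22),amin=20)
comps('top',.152,.166,xr=(.38,.5),yr=(-.4,-.27),amin=20)
comps('top',.15,.182,xr=(.46,.6),yr=(-.12,.16))
shot('scene','s28')
i=cv2.imread('pics/s28.png')[130:240,160:330]; cv2.imwrite('pics/s28c.png',cv2.resize(i,None,fx=4.5,fy=4.5,interpolation=cv2.INTER_CUBIC))
E
```

```text
t 52.4 pos [ 0.4703 -0.2677  0.2796] jawyaw 0.2096 F [ 0.3 -0.5 -0.3] w 0.0641
turn units [-0.    -0.005  0.005] | shift units NOW-axes [1.99  0.559 0.946] | AFTER-turn axes [1.991 0.558 0.945]
top px [397. 175.] 112 z 0.1231 mean [ 0.5845 -0.3042] circ [ 0.5846 -0.3051] 0.0141 rect [ 0.5843 -0.3048] [0.026 0.026] 18.4 rgb [81. 52. 35.]
top px [296. 190.] 170 z 0.1554 mean [ 0.547 -0.062] circ [ 0.547 -0.062] 0.017 rect [ 0.5464 -0.062 ] [0.03  0.033] 89.5 rgb [189. 193. 197.]
top px [263. 197.] 169 z 0.1554 mean [0.531  0.0163] circ [0.5308 0.0163] 0.0169 rect [0.5303 0.0164] [0.03  0.032] 89.9 rgb [190. 194. 198.]
top px [229. 204.] 171 z 0.1554 mean [0.5138 0.0945] circ [0.5139 0.0942] 0.017 rect [0.5142 0.0948] [0.032 0.03 ] 0.1 rgb [183. 187. 190.]
```

View pics/s28c.png

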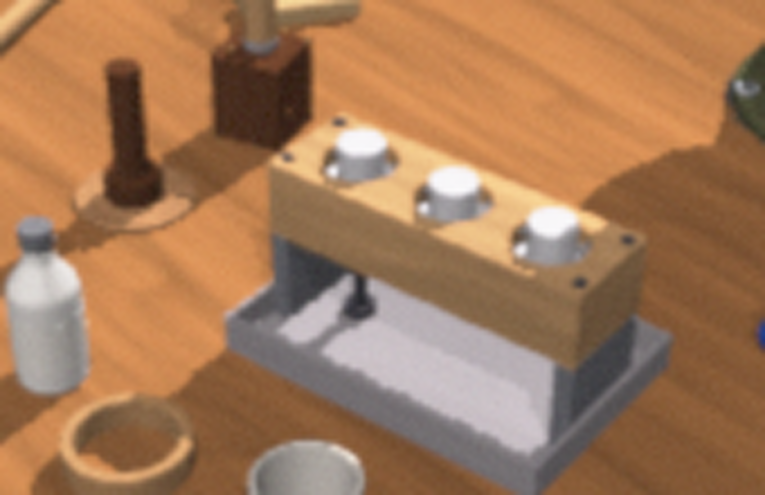

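```bash
python3 -c "
from rig import arm; print(arm.close_job())"
```

```text
the job is handed in; nothing more can be done
None
```

The job is handed in at about 52.6 s of the 210 s allowed; the hand-in gave no verdict. Only one old pin was present, in the seat at the beam's −y end. I drove it out with the punch and put the punch back in the rack. I then set the three aluminium caps, pressed each home with the pusher, and stood the pusher back on the mat. The red and blue look-alikes were left alone.

**Last checks:**
- **Caps:** all three tops read 0.155 m, against 0.156 m expected when home. The top camera puts them about 2 to 2.5 mm along y from the seat centres fitted to the beam. The wrist camera put the middle seat closer to its cap, at about 2 mm. The two cameras disagreed by 1 to 2 mm throughout; all of this is inside the 5 mm limit.
- **Pin:** it stands on its head in the tray under its bore, middle at roughly 0.04 m, judged from the scene camera.
- **Punch:** measured upright in the rack within about 1.5 mm of the hole centre. In the final top picture the arm hid it, so I relied on the scene view there.
- **Pusher:** upright, about 1 mm from the mat's centre.
- **Bystanders:** the cup shifted a few pixels between detections and the glue and ring about 2 pixels or less. I put that down to detector scatter, because the arm never came near them.
- **Forces:** the first press peaked at 40 N at the wrist as the cap bottomed out. I made the other two gentler, reading at most 21 N.

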